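# Clear the rivet tins and offcuts off the case-maker's bench

### The arm

A 7-joint arm with a two-finger parallel gripper is mounted at the origin on the work surface. World frame = base frame: x ahead of the robot, y to its left, z up, the work surface at z = 0. Lengths are in m, angles in rad, forces in N, time in s.
With the tool pointing down it reaches from about 0.4 to 0.9 m from the base axis. Payload 5.5 kg.
Tool frame: the origin (TCP) lies midway between the tips of the shut fingers; the grasp point (between the pads) lies 19 mm behind it; z points along the fingers, y is the line along which they close (so a half turn about z gives the same grasp; the last joint's range is limited). The gripper opens to 92 mm and grips with 3 to 60 N. Pads are 19 mm wide; open, the fingers measure 130 mm over their backs; the gripper's body (75 mm by 190 mm) begins 47 mm behind the grasp point.
Start: joints at [1.481, 0.501, -0.427, 1.55, 0.221, 1.138, -0.21], TCP at [0.225, -0.61, 0.227] pointing down, gripper open.
Joint ranges: [-2.88, 2.88], [-0.31, 2.03], [-1.54, 1.56], [0.2, 2.42], [-1.41, 4.55], [0.19, 2.02], [-2.57, 2.57]. Speed limits (rad/s): [2.57, 2.57, 3.14, 3.14, 3.14, 3.14, 3.14].

### API

Orientations are given as a 3x3 rotation matrix whose columns are the frame's x, y, z axes.
In Python, from workcell import status, imaging, env gives the robot as it stands.
- The arm moves only by the tool step_arm, never from a script. Its argument "increments" is a list of rows, each an object of numbers: "tx", "ty", "tz": the shift along the tool's x, y, z in cm; "yaw": the turn about the tool's z in degrees; "grip": the opening, from 0 (shut) to 1 (fully open). In form: [{"tx": .., "ty": .., "tz": .., "yaw": .., "grip": ..}, ...]. A call has exactly 5 rows; each row is the pose to reach, as a shift and turn from the pose commanded when the call began, along the tool's axes at that moment; what a row does not reach only later rows make up. A row lasts 1/12 s, in which the tool goes at most 41.7 mm and 7.16 degrees, less where a joint would pass 70% of its speed; a pose out of reach is approached as far as the arm can. A call with a gripper value outside its range is refused whole. The fingers move at their own pace and stop on an object; the grip force is fixed at half the most. Time passes only in rows, so rows that repeat a pose let the fingers close, or fill a call up. It gives the time, the measured TCP pose, the force, the opening and the grip force at its end, in the units of the state.
- status.get_state(): the state, without advancing time (a new reading comes with each control period).
- imaging.snapshot(name): name is "scene" or "top" or "wrist"; returns a dict with "pixels" (384x512x3 uint8, red, green, blue), "fovy" (degrees; the focal length in pixels is half the picture's height over the tangent of half this angle, whatever the lens; pixels are square), "cx", "cy" (the principal point, pixels), "dist" ([k1, k2, p1, p2, k3] as OpenCV has them; the pictures are not rectified), "R" (3x3) and "t" (3): a world point X has camera coordinates R X + t. Camera axes: x right, y down, z forward; pixel columns grow to the right and rows downward; lengths in m; the calibration is good to about 2 mm. A picture is of the moment at which its call begins. There is no depth.
- env.close_job(): hands the job in; it is judged then, once.
The state is a dict: "time": time; "joint_pos": joint angles; "dq": joint speeds; "effort": joint torques, N m; "tcp_pos": TCP position; "tcp_rot": TCP orientation; "contact_force": force on the tool from outside, world axes, zero at the start; "torque": the same for the moment, N m; "gripper_width": finger opening in m; "gripper_force": force on a finger pad.
Only numpy, scipy, OpenCV 4.12 (cv2) and the standard library are available. Lean on these libraries where they do the work, as an engineer would, in place of code of your own. Each camera call takes 0.05 s, during which the arm holds its last target. There are 200 camera calls.

### The job

Clear down the bench: press the scrap bin's touch lid so that it springs open, and put the wood offcuts in the bin. The rivet tins all look alike, so heft each one: the empty tins go in the bin too, and the tins still full of rivets are set lid up, side by side and flat on the floor of the wooden tray. When all is put away press the bin's lid down until it latches and stays shut, and leave the thread spool and the glue pot where they are.

Things in the scene. Friction and masses are not known exactly. Their poses are not given: they have to be found in the camera images.
- tin1_mid (a point): a flat rectangular rivet tin of bare tinplate with a lift-off lid, 84 long (its x) x 58 wide (its y) x 36 mm high; the point is its centre, half-way up, z towards the lid. All tins look alike and their lids stay on; a tin full of copper rivets weighs 0.40 to 0.60 kg, an empty one 0.04 to 0.06 kg, which can only be felt. 3 or 4 tins are out; an absent one reads None
- tin1: the same tin; origin at the centre of its underside
- tin2_mid (a point): a flat rectangular rivet tin of bare tinplate with a lift-off lid, 84 long (its x) x 58 wide (its y) x 36 mm high; the point is its centre, half-way up, z towards the lid. All tins look alike and their lids stay on; a tin full of copper rivets weighs 0.40 to 0.60 kg, an empty one 0.04 to 0.06 kg, which can only be felt. 3 or 4 tins are out; an absent one reads None
- tin2: the same tin; origin at the centre of its underside
- tin3_mid (a point): a flat rectangular rivet tin of bare tinplate with a lift-off lid, 84 long (its x) x 58 wide (its y) x 36 mm high; the point is its centre, half-way up, z towards the lid. All tins look alike and their lids stay on; a tin full of copper rivets weighs 0.40 to 0.60 kg, an empty one 0.04 to 0.06 kg, which can only be felt. 3 or 4 tins are out; an absent one reads None
- tin3: the same tin; origin at the centre of its underside
- tin4_mid (a point): a flat rectangular rivet tin of bare tinplate with a lift-off lid, 84 long (its x) x 58 wide (its y) x 36 mm high; the point is its centre, half-way up, z towards the lid. All tins look alike and their lids stay on; a tin full of copper rivets weighs 0.40 to 0.60 kg, an empty one 0.04 to 0.06 kg, which can only be felt. 3 or 4 tins are out; an absent one reads None
- tin4: the same tin; origin at the centre of its underside
- offcut1_mid (a point): an offcut of rebated beech frame section, 60 mm long (its x), 34 wide (its y), 26 mm high: a 14 mm thick foot over the whole width and on it a 20 mm wide, 12 mm high step along the +y edge (the step's centre line is 7 mm to +y of the point); the point is its centre, half-way up. Scrap. 1 to 3 offcuts are out; an absent one reads None
- offcut2_mid (a point): an offcut of rebated beech frame section, 70 mm long (its x), 34 wide (its y), 26 mm high: a 14 mm thick foot over the whole width and on it a 20 mm wide, 12 mm high step along the +y edge (the step's centre line is 7 mm to +y of the point); the point is its centre, half-way up. Scrap. 1 to 3 offcuts are out; an absent one reads None
- offcut3_mid (a point): an offcut of rebated beech frame section, 80 mm long (its x), 34 wide (its y), 26 mm high: a 14 mm thick foot over the whole width and on it a 20 mm wide, 12 mm high step along the +y edge (the step's centre line is 7 mm to +y of the point); the point is its centre, half-way up. Scrap. 1 to 3 offcuts are out; an absent one reads None
- bin: the scrap bin: grey sheet steel, 196 (its x) x 226 (its y) x 150 mm high, 3 mm walls, fixed to the bench; origin at the centre of its underside, front (touch side) towards its -x, hinge along its +x side. Inside the front wall, in the middle, sits a black latch housing 34 mm deep (x), 40 mm wide, its top 4 mm below the rim
- bin_mouth (a point): the middle of the bin's mouth, at rim height, 150 mm above the bench; the open lid stands behind it, on the +x side
- bin_lid (a joint): lid angle, rad: 0 to 0.01 shut and latched (level, as at the start), 1.55 open (upright, top edge 355 mm above the bench), hard stop at -0.046. Push-push latch: press the pad of the shut lid 8 mm down to the stop (2 to 5 N till there), let go, and a light spring swings it open; push the open lid down its whole arc (under 5 N) to that stop, let go: latched. Each full press changes it over, a short one may not
- bin_lid_pad (a point): the middle of the black rubber touch pad on the lid's upper face, 170 mm from the hinge line and 26 mm from the front edge. The lid is a steel plate 196 x 234 x 6 mm, latched 9 mm above the rim; this point moves with it, z normal to its upper face, x towards the hinge
- bin_lid_hinge (a point): the middle of the lid's hinge line, level with the lid's underside, 159 mm above the bench; the line runs along the bin's y
- tray: the stock tray: a shallow open wooden tray, 220 (its x) x 260 (its y) x 30 mm high outside, walls 8 mm, fixed to the bench; origin at the centre of its underside, its floor 8 mm thick. Empty at the start, room for all full tins side by side
- thread_spool: a full spool of blue thread, 52 mm across, 60 mm high, standing on the bench; bystander
- glue_pot: a white glue jar with a dark cap, 72 mm across, 85 mm high; bystander
Mind the look-alikes: they are no part of the job. Leave any green or yellow look-alike of the tin3 alone.

How it is judged:
By the outcome, as a careful person would: the job done as asked, in the order asked, and still so for the second after the job is handed in, with the robot touching nothing.
Of tin1, tin2, tin3, tin4 only 3 to 4 are there at a start; the rules pass over those that are not, and their reading is None.
Of offcut1, offcut2, offcut3 only 1 to 3 are there at a start; the rules pass over those that are not, and their reading is None.
At some moment in a run one of tin1, tin2, tin3, tin4, offcut1, offcut2, offcut3 may be knocked a few centimetres aside while the robot is not near it.
Once in a run the grip may slacken for a moment while it holds something.
It also fails if it takes over 210 s, if anything falls off the work surface, if the arm or the gripper's body presses on something with over 40 N, if the wrist force passes 120 N, or if a joint passes its speed limit or range.

## Working session

There is one attempt and no reset: what is moved stays moved. The work goes in short steps, Python scripts to look and compute and a tool call to move; the robot and the scene stay as the last step left them, time stands still between calls to the robot, and variables do not carry over. Pictures are saved under pics/ and viewed, at most 14 in all, crops included, and the job is handed in when it is done.

Besides the shell and the picture viewer there is one more tool, called as name(argument=value, ...) on one line, values as JSON. step_arm: Moves the arm, as the interface text tells. Its arguments: {"type":"object","properties":{"increments":{"type":"array","items":{"type":"object","properties":{"tx":{"type":"number"},"ty":{"type":"number"},"tz":{"type":"number"},"yaw":{"type":"number"},"grip":{"type":"number"}}}}},"required":["increments"]}

```bash
ls; mkdir -p pics; cat > h.py <<'E'
import numpy as np, cv2
from workcell import status, imaging, env
def snap(n,f=None):
    s=imaging.snapshot(n)
    if f: cv2.imwrite('pics/'+f,cv2.cvtColor(s['pixels'],cv2.COLOR_RGB2BGR))
    return s
def K(s):
    f=192/np.tan(np.radians(s['fovy'])/2); return np.array([[f,0,s['cx']],[0,f,s['cy']],[0,0,1.]])
def p2w(s,pts,z):
    "pixels to world at height z"
    u=cv2.undistortPoints(np.array(pts,float).reshape(-1,1,2),K(s),np.array(s['dist'],float))[:,0]
    R=np.array(s['R']);t=np.array(s['t']); c=-R.T@t
    d=np.c_[u,np.ones(len(u))]@R
    return c+d*((np.reshape(z,(-1,1))-c[2])/d[:,2:])
def w2p(s,X):
    return cv2.projectPoints(np.array(X,float).reshape(-1,1,3),cv2.Rodrigues(np.array(s['R'],float))[0],np.array(s['t'],float),K(s),np.array(s['dist'],float))[0][:,0]
E
python3 - <<'E'
from h import *
for n in('top','scene'):
    s=snap(n,n+'0.png'); R=np.array(s['R']); print(n,s['fovy'],-R.T@s['t'])
st=status.get_state(); print({k:np.round(v,3).tolist() for k,v in st.items()})
a=[cv2.imread(f'pics/{n}0.png') for n in('top','scene')]
for i,n in enumerate(('top','scene')): cv2.imwrite(f'pics/{n}0b.png',cv2.resize(a[i],(800,600),interpolation=cv2.INTER_CUBIC))
E
```

```text
pics
top 52.61685273856568 [ 0.18474843 -0.00802202  1.26447416]
scene 51.36110868518871 [ 0.86605687 -0.41362368  0.99423817]
{'time': 0.1, 'joint_pos': [1.481, 0.502, -0.427, 1.551, 0.221, 1.138, -0.21], 'dq': [-0.0, -0.003, -0.003, -0.001, -0.001, -0.001, -0.0], 'effort': [-0.011, -56.788, -5.839, -27.991, -0.069, 0.024, 0.0], 'tcp_pos': [0.224, -0.609, 0.226], 'tcp_rot': [[0.938, 0.346, -0.001], [0.346, -0.938, 0.002], [0.0, -0.002, -1.0]], 'contact_force': [0.26, 0.2, 0.101], 'torque': [-0.015, 0.057, -0.034], 'gripper_force': 0.0, 'gripper_width': 0.092}
```

View pics/top0b.png

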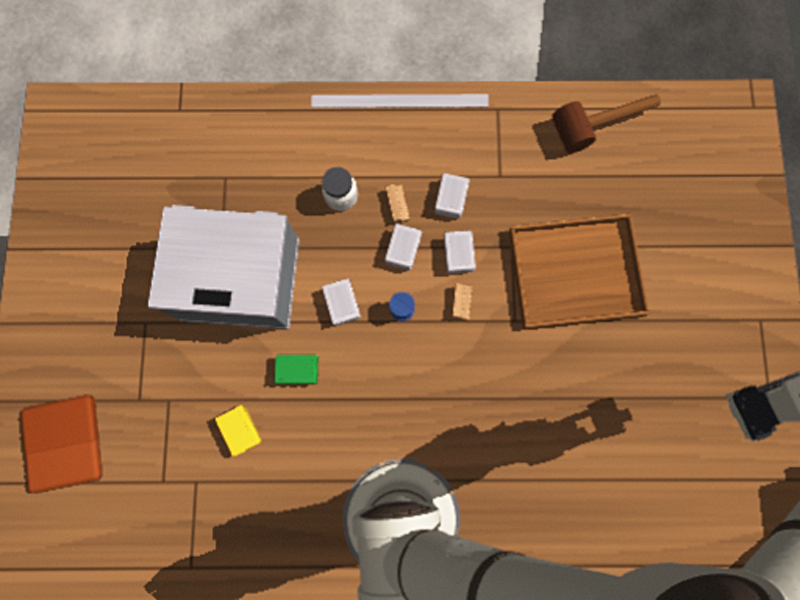

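View pics/scene0b.png

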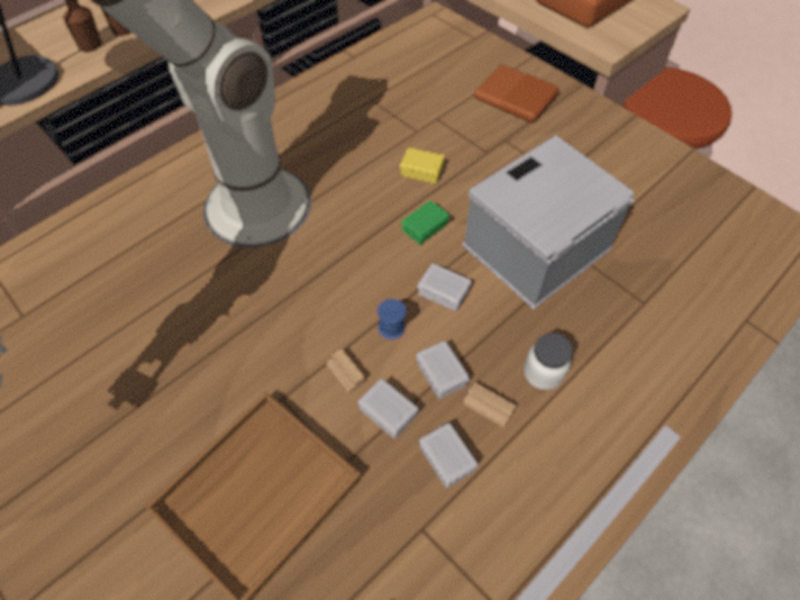

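```bash
cat >> h.py <<'E'
from scipy.optimize import minimize
def boxhull(s,x,y,a,L,W,z0,z1):
    c,q=np.cos(a),np.sin(a)
    X=[[x+c*u-q*v,y+q*u+c*v,z] for u in(-L/2,L/2) for v in(-W/2,W/2) for z in(z0,z1)]
    return cv2.convexHull(w2p(s,X).astype(np.float32))[:,0]
def fit(s,mask,L,W,z0,z1,x0,k=8):
    "best box pose for a mask, by overlap on an upscaled grid"
    ys,xs=np.where(mask); ox,oy=xs.min()-6,ys.min()-6; w,h=xs.max()+7-ox,ys.max()+7-oy
    M=cv2.resize(mask[oy:oy+h,ox:ox+w].astype(np.float32),None,fx=k,fy=k,interpolation=cv2.INTER_LINEAR)>.5
    def cost(p):
        H=(boxhull(s,*p,L,W,z0,z1)-[ox,oy]+.5)*k-.5
        P=cv2.fillConvexPoly(np.zeros(M.shape,np.uint8),np.round(H*16).astype(np.int32),1,shift=4)>0
        return 1-(P&M).sum()/(P|M).sum()
    best=min((minimize(cost,[*x0,a],method='Nelder-Mead',options=dict(initial_simplex=[[x0[0],x0[1],a],[x0[0]+.01,x0[1],a],[x0[0],x0[1]+.01,a],[x0[0],x0[1],a+.3]])) for a in np.arange(0,np.pi,np.pi/6)),key=lambda r:r.fun)
    return best.x,best.fun
def blobs(s,kind,roi=(150,90,330,220)):
    hsv=cv2.cvtColor(s['pixels'],cv2.COLOR_RGB2HSV).astype(int); H,S,V=hsv[...,0],hsv[...,1],hsv[...,2]
    m=((S<60)&(V>110)) if kind=='tin' else ((V>175)&(S>60)&(S<150)&(H>8)&(H<25))
    r=np.zeros(m.shape,bool); x0,y0,x1,y1=roi; r[y0:y1,x0:x1]=1
    n,l,st,c=cv2.connectedComponentsWithStats((m&r).astype(np.uint8))
    return [(l==i,c[i],st[i,4]) for i in range(1,n) if st[i,4]>50]
E
python3 - <<'E'
from h import *
s=snap('top')
p=s['pixels']
for q in [(289,125),(295,161),(254,130),(270,192),(310,190),(262,174)]: print(q,p[q[1],q[0]],cv2.cvtColor(p[q[1]:q[1]+1,q[0]:q[0]+1],cv2.COLOR_RGB2HSV)[0,0])
for k,L,W,z in(('tin',.084,.058,.036),('off',.07,.034,.026)):
    for m,c,n in blobs(s,k):
        w=p2w(s,[c],z)[0]; print(k,c.round(1),n,w.round(3), *[np.round(a,3) for a in fit(s,m,L,W,0,z,w[:2])])
# bin lid top z .165 corners, pad, tray rim corners z .03, spool, pot
f=.64
print('lid',p2w(s,np.array([(165,207),(285,214),(297,233),(289,321),(150,305)])*f,.165).round(3))
print('pad',p2w(s,np.array([(194,290),(231,291),(231,305),(193,304)])*f,.165).round(3))
print('tray',p2w(s,np.array([(511,228),(629,215),(647,316),(523,327)])*f,.03).round(3))
print('spool',p2w(s,[(402*f,301*f)],.06).round(3),'pot',p2w(s,[(338*f,182*f)],.085).round(3))
c=p[90:225,90:430]; cv2.imwrite('pics/c1.png',cv2.cvtColor(cv2.resize(c,None,fx=2.35,fy=2.35,interpolation=cv2.INTER_CUBIC),cv2.COLOR_RGB2BGR))
E
```

```text
(289, 125) [203 196 199] [167   9 203]
(295, 161) [206 197 200] [170  11 206]
(254, 130) [219 166 112] [ 15 125 219]
(270, 192) [175 119  74] [ 13 147 175]
(310, 190) [185 127  79] [ 14 146 185]
(262, 174) [185 128  76] [ 14 150 185]
tin [289.1 123.8] 428 [ 0.666 -0.111  0.036] [ 0.67  -0.112  2.937] 0.148
tin [221.1 125.6] 148 [0.661 0.116 0.036] [0.63  0.112 0.31 ] 0.673
tin [168.5 169.4] 2502 [0.511 0.286 0.036] [ 0.458  0.311 -0.056] 0.776
tin [257.9 156.9] 451 [ 0.552 -0.006  0.036] [ 0.556 -0.006  2.859] 0.109
tin [293.9 160.2] 447 [ 0.54  -0.124  0.036] [ 0.547 -0.125  0.064] 0.128
tin [217.9 192.7] 482 [0.432 0.123 0.036] [0.436 0.125 0.299] 0.073
off [235.  101.6] 2274 [0.75  0.071 0.026] [0.758 0.01  2.09 ] 0.908
off [325.1 106.3] 70 [ 0.732 -0.235  0.026] [ 0.714 -0.23  -0.327] 0.588
off [254.2 128.9] 240 [0.652 0.006 0.026] [0.657 0.006 0.215] 0.096
off [235.4 180.3] 1118 [0.475 0.068 0.026] [0.471 0.058 1.057] 0.789
off [306.1 189. ] 622 [ 0.445 -0.163  0.026] [ 0.438 -0.131 -0.13 ] 0.639
off [293.7 212.2] 141 [ 0.369 -0.121  0.026] [ 0.368 -0.131  1.783] 0.595
lid [[0.591 0.446 0.165]
 [0.576 0.218 0.165]
 [0.538 0.194 0.165]
 [0.369 0.204 0.165]
 [0.401 0.46  0.165]]
pad [[0.429 0.381 0.165]
 [0.426 0.313 0.165]
 [0.4   0.311 0.165]
 [0.402 0.381 0.165]]
tray [[ 0.59  -0.236  0.03 ]
 [ 0.617 -0.488  0.03 ]
 [ 0.399 -0.509  0.03 ]
 [ 0.377 -0.252  0.03 ]]
spool [[ 0.427 -0.004  0.06 ]] pot [[0.673 0.127 0.085]]
```

View pics/c1.png

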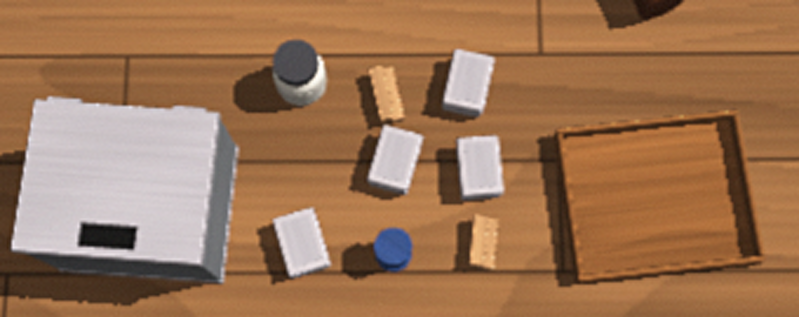

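The top picture shows the closed bin at (222,266), with its pad at (212,297), and the tray at (578,271). There are four bare tins at (452,196), (403,247), (460,252) and (341,302), and two offcuts at (397,203) and (461,301). The look-alikes are the green block (296,369) and the yellow block (238,430), which I'll leave alone. I'm also leaving the spool at (402,306) and the pot at (339,188). The crop confirms this choice.

I'll press the lid pad first, at about (0.414, 0.347, 0.165).

step_arm(increments=[{"tx": 3.5,"ty": -1.8,"tz": -1,"yaw": 6.7,"grip": 0},{"tx": 7,"ty": -3.6,"tz": -2,"yaw": 13.4,"grip": 0},{"tx": 10.5,"ty": -5.4,"tz": -3,"yaw": 20.2,"grip": 0},{"tx": 14,"ty": -7.2,"tz": -4,"yaw": 20.2,"grip": 0},{"tx": 17,"ty": -9,"tz": -5,"yaw": 20.2,"grip": 0}])

```text
time: 0.57
tcp_pos: [0.3549, -0.4644, 0.277]
tcp_rot: [[1.0, 0.001, 0.0], [0.001, -1.0, 0.001], [0.0, -0.001, -1.0]]
contact_force: [0.4, -0.1, -0.0]
gripper_width: 0.0635
gripper_force: 0.0
```

step_arm(increments=[{"tx": 2,"ty": -3.6,"grip": 0},{"tx": 4,"ty": -7.2,"grip": 0},{"tx": 6,"ty": -10.8,"grip": 0},{"tx": 8,"ty": -14.4,"grip": 0},{"tx": 10,"ty": -18,"grip": 0}])

```text
$.increments[0]: bad value
```

step_arm(increments=[{"ty": -4,"grip": 0},{"ty": -8,"grip": 0},{"ty": -12,"grip": 0},{"ty": -16,"grip": 0},{"ty": -20,"grip": 0}])

```text
$.increments[0]: bad value
```

step_arm(increments=[{"tx": 2,"ty": -3.6,"tz": 0,"yaw": 0,"grip": 0},{"tx": 4,"ty": -7.2,"tz": 0,"yaw": 0,"grip": 0},{"tx": 6,"ty": -10.8,"tz": 0,"yaw": 0,"grip": 0},{"tx": 8,"ty": -14.4,"tz": 0,"yaw": 0,"grip": 0},{"tx": 10,"ty": -18,"tz": 0,"yaw": 0,"grip": 0}])

```text
time: 0.98
tcp_pos: [0.4534, -0.2848, 0.2767]
tcp_rot: [[1.0, 0.0, -0.0], [0.0, -1.0, -0.0], [-0.0, 0.0, -1.0]]
contact_force: [0.8, -0.5, -1.2]
gripper_width: 0.0299
gripper_force: 0.0
```

step_arm(increments=[{"tx": 0,"ty": -4,"tz": 0,"yaw": 0,"grip": 0},{"tx": 0,"ty": -8,"tz": 0,"yaw": 0,"grip": 0},{"tx": 0,"ty": -12,"tz": 0,"yaw": 0,"grip": 0},{"tx": 0,"ty": -16,"tz": 0,"yaw": 0,"grip": 0},{"tx": 0,"ty": -20,"tz": 0,"yaw": 0,"grip": 0}])

```text
time: 1.4
tcp_pos: [0.4524, -0.0848, 0.2766]
tcp_rot: [[1.0, 0.0, -0.0], [0.0, -1.0, -0.0], [-0.0, 0.0, -1.0]]
contact_force: [1.6, 0.7, -0.0]
gripper_width: 0.0009
gripper_force: 0.0
```

step_arm(increments=[{"tx": 0,"ty": -4,"tz": 0,"yaw": 0,"grip": 0},{"tx": 0,"ty": -8,"tz": 0,"yaw": 0,"grip": 0},{"tx": 0,"ty": -12,"tz": 0,"yaw": 0,"grip": 0},{"tx": 0,"ty": -16,"tz": 0,"yaw": 0,"grip": 0},{"tx": 0,"ty": -20,"tz": 0,"yaw": 0,"grip": 0}])

```text
time: 1.82
tcp_pos: [0.4523, 0.1149, 0.2769]
tcp_rot: [[1.0, -0.0, 0.001], [-0.0, -1.0, -0.001], [0.001, 0.001, -1.0]]
contact_force: [1.3, -1.0, -0.5]
gripper_width: 0.0005
gripper_force: 0.0
```

step_arm(increments=[{"tx": -1,"ty": -4,"tz": 0,"yaw": 0,"grip": 0},{"tx": -2,"ty": -8,"tz": 0,"yaw": 0,"grip": 0},{"tx": -3,"ty": -12,"tz": 0,"yaw": 0,"grip": 0},{"tx": -4,"ty": -16,"tz": 0,"yaw": 0,"grip": 0},{"tx": -4,"ty": -20,"tz": 0,"yaw": 0,"grip": 0}])

```text
time: 2.23
tcp_pos: [0.4106, 0.3151, 0.2768]
tcp_rot: [[1.0, 0.002, 0.0], [0.002, -1.0, -0.001], [0.0, 0.001, -1.0]]
contact_force: [0.5, -0.6, 0.6]
gripper_width: 0.0007
gripper_force: 0.0
```

step_arm(increments=[{"tx": 0.3,"ty": -3.1,"tz": 2,"yaw": 0,"grip": 0},{"tx": 0.3,"ty": -3.1,"tz": 6,"yaw": 0,"grip": 0},{"tx": 0.3,"ty": -3.1,"tz": 9,"yaw": 0,"grip": 0},{"tx": 0.3,"ty": -3.1,"tz": 10,"yaw": 0,"grip": 0},{"tx": 0.3,"ty": -3.1,"tz": 10,"yaw": 0,"grip": 0}])

```text
time: 2.65
tcp_pos: [0.4135, 0.3427, 0.1732]
tcp_rot: [[1.0, 0.002, -0.005], [0.002, -1.0, -0.004], [-0.005, 0.004, -1.0]]
contact_force: [-0.5, -1.7, 0.1]
gripper_width: 0.0002
gripper_force: 0.0
```

step_arm(increments=[{"tx": 0,"ty": 0,"tz": 0.4,"yaw": 0,"grip": 0},{"tx": 0,"ty": 0,"tz": 0.8,"yaw": 0,"grip": 0},{"tx": 0,"ty": 0,"tz": 1.2,"yaw": 0,"grip": 0},{"tx": 0,"ty": 0,"tz": 1.5,"yaw": 0,"grip": 0},{"tx": 0,"ty": 0,"tz": 1.7,"yaw": 0,"grip": 0}])

```text
time: 3.07
tcp_pos: [0.4166, 0.3448, 0.1604]
tcp_rot: [[1.0, -0.0, 0.002], [-0.0, -1.0, 0.002], [0.002, -0.002, -1.0]]
contact_force: [0.9, 0.7, 2.0]
gripper_width: 0.0005
gripper_force: 0.9
```

step_arm(increments=[{"tx": 0,"ty": 0,"tz": 0.1,"yaw": 0,"grip": 0},{"tx": 0,"ty": 0,"tz": 0.2,"yaw": 0,"grip": 0},{"tx": 0,"ty": 0,"tz": 0.3,"yaw": 0,"grip": 0},{"tx": 0,"ty": 0,"tz": 0.3,"yaw": 0,"grip": 0},{"tx": 0,"ty": 0,"tz": 0.3,"yaw": 0,"grip": 0}])

```text
time: 3.48
tcp_pos: [0.4165, 0.3446, 0.1573]
tcp_rot: [[1.0, 0.0, 0.001], [0.0, -1.0, 0.001], [0.001, -0.001, -1.0]]
contact_force: [1.4, 0.7, 3.6]
gripper_width: 0.0002
gripper_force: 2.0
```

step_arm(increments=[{"tx": 0,"ty": 0,"tz": 0.1,"yaw": 0,"grip": 0},{"tx": 0,"ty": 0,"tz": 0.2,"yaw": 0,"grip": 0},{"tx": 0,"ty": 0,"tz": 0.2,"yaw": 0,"grip": 0},{"tx": 0,"ty": 0,"tz": 0.2,"yaw": 0,"grip": 0},{"tx": 0,"ty": 0,"tz": 0.2,"yaw": 0,"grip": 0}])

```text
time: 3.9
tcp_pos: [0.4166, 0.3447, 0.1559]
tcp_rot: [[1.0, 0.0, 0.002], [0.0, -1.0, 0.001], [0.002, -0.001, -1.0]]
contact_force: [0.6, -0.7, 9.6]
gripper_width: 0.0001
gripper_force: 4.8
```

step_arm(increments=[{"tx": 0,"ty": 0,"tz": -2,"yaw": 0,"grip": 0},{"tx": -3,"ty": 0,"tz": -4.5,"yaw": 0,"grip": 0},{"tx": -7,"ty": 0,"tz": -5,"yaw": 0,"grip": 0},{"tx": -7,"ty": 4,"tz": -5,"yaw": 0,"grip": 0},{"tx": -7,"ty": 8,"tz": -5,"yaw": 0,"grip": 0}])

```text
time: 4.32
tcp_pos: [0.3412, 0.2675, 0.2049]
tcp_rot: [[1.0, 0.014, -0.0], [0.014, -1.0, 0.001], [-0.0, -0.001, -1.0]]
contact_force: [2.3, -1.7, 1.0]
gripper_width: 0.0003
gripper_force: 0.0
```

step_arm(increments=[{"tx": 1,"ty": 4,"tz": 0,"yaw": 0,"grip": 1},{"tx": 2,"ty": 8,"tz": 0,"yaw": 0,"grip": 1},{"tx": 4,"ty": 12,"tz": -1,"yaw": 0,"grip": 1},{"tx": 5,"ty": 14,"tz": -2,"yaw": 0,"grip": 1},{"tx": 6,"ty": 16,"tz": -3,"yaw": 0,"grip": 1}])

```text
time: 4.73
tcp_pos: [0.4053, 0.1011, 0.2345]
tcp_rot: [[1.0, -0.003, -0.002], [-0.003, -1.0, -0.001], [-0.002, 0.001, -1.0]]
contact_force: [0.5, 0.9, 0.3]
gripper_width: 0.0294
gripper_force: 0.0
```

```bash
cat >> h.py <<'E'
def up(img,f,k=None): cv2.imwrite('pics/'+f,cv2.cvtColor(cv2.resize(img,(800,600),interpolation=cv2.INTER_CUBIC),cv2.COLOR_RGB2BGR))
def rel(xyz,deg=None):
    "shift in tool axes, cm, to a world target; yaw to bring tool y onto world angle deg (mod 180)"
    st=status.get_state(); R=np.array(st['tcp_rot']); d=R.T@(np.array(xyz)-st['tcp_pos'])*100
    y=None
    if deg is not None:
        a=np.degrees(np.arctan2(R[1,1],R[0,1])); y=-((deg-a+90)%180-90)
    return d.round(1),y and round(y,1)
E
python3 - <<'E'
from h import *
up(snap('scene')['pixels'],'s1.png'); print(status.get_state()['tcp_pos'])
E
```

```text
[0.40833327 0.09799791 0.23631713]
```

View pics/s1.png

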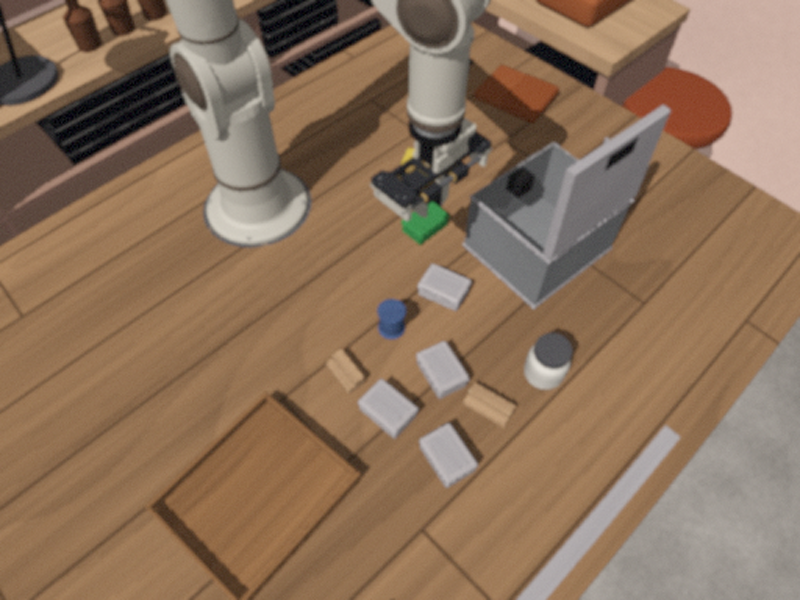

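step_arm(increments=[{"tx": 0.7,"ty": -0.7,"tz": 2,"yaw": -6,"grip": 1},{"tx": 1.4,"ty": -1.4,"tz": 5,"yaw": -12,"grip": 1},{"tx": 2.4,"ty": -2.4,"tz": 8,"yaw": -17,"grip": 1},{"tx": 2.8,"ty": -2.7,"tz": 11,"yaw": -17,"grip": 1},{"tx": 2.8,"ty": -2.7,"tz": 13,"yaw": -17,"grip": 1}])

```text
time: 5.2
tcp_pos: [0.4324, 0.1318, 0.1019]
tcp_rot: [[0.956, 0.294, -0.004], [0.294, -0.956, 0.0], [-0.003, -0.001, -1.0]]
contact_force: [-0.4, -0.3, -0.5]
gripper_width: 0.0665
gripper_force: 0.0
```

step_arm(increments=[{"tx": 0,"ty": 0,"tz": 0,"yaw": 0,"grip": 1},{"tx": 0,"ty": 0,"tz": 0,"yaw": 0,"grip": 1},{"tx": 0,"ty": 0,"tz": 0,"yaw": 0,"grip": 1},{"tx": 0,"ty": 0,"tz": 0,"yaw": 0,"grip": 1},{"tx": 0,"ty": 0,"tz": 0,"yaw": 0,"grip": 1}])

```text
time: 5.62
tcp_pos: [0.4349, 0.1314, 0.1062]
tcp_rot: [[0.956, 0.292, 0.003], [0.292, -0.956, 0.0], [0.003, 0.001, -1.0]]
contact_force: [1.0, -0.0, -0.4]
gripper_width: 0.0915
gripper_force: 0.0
```

```bash
python3 - <<'E'
from h import *
s=snap('wrist'); up(s['pixels'],'w1.png'); st=status.get_state(); print(st['tcp_pos'],st['gripper_width'])
R=np.array(s['R']); print(-R.T@s['t'],R.round(2).tolist()); print(w2p(s,[(.436,.125,.036),(.436+.042*np.cos(.3),.125+.042*np.sin(.3),.036)])*1.5625)
E
```

```text
[0.43483027 0.13136429 0.10606286] 0.09147869112223588
[0.49975293 0.15141298 0.26403551] [[0.29, -0.96, 0.0], [-0.93, -0.28, 0.25], [-0.24, -0.08, -0.97]]
[[413.22936926 316.39356069]
 [413.49941693 223.38327837]]
```

View pics/w1.png

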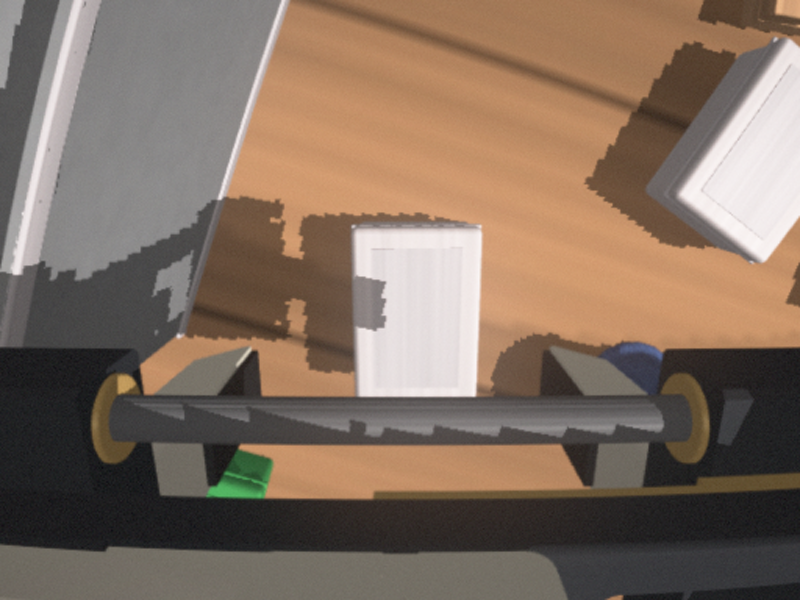

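The wrist picture shows the tin at (415,312), as predicted, between the fingers. The bin wall is close on the left, so I'm grasping with the gripper shifted away from the bin.

step_arm(increments=[{"tx": 0,"ty": 1.5,"tz": 2,"yaw": 0,"grip": 1},{"tx": 0,"ty": 1.5,"tz": 5,"yaw": 0,"grip": 1},{"tx": 0,"ty": 1.5,"tz": 8,"yaw": 0,"grip": 1},{"tx": 0,"ty": 1.5,"tz": 9.7,"yaw": 0,"grip": 1},{"tx": 0,"ty": 1.5,"tz": 9.7,"yaw": 0,"grip": 1}])

```text
time: 6.08
tcp_pos: [0.4362, 0.1161, 0.0056]
tcp_rot: [[0.956, 0.292, -0.004], [0.292, -0.956, -0.001], [-0.005, 0.0, -1.0]]
contact_force: [-0.4, -0.0, -0.0]
gripper_width: 0.0919
gripper_force: 0.0
```

step_arm(increments=[{"tx": 0,"ty": 0,"tz": 0,"yaw": 0,"grip": 0},{"tx": 0,"ty": 0,"tz": 0,"yaw": 0,"grip": 0},{"tx": 0,"ty": 0,"tz": 0,"yaw": 0,"grip": 0},{"tx": 0,"ty": 0,"tz": 0,"yaw": 0,"grip": 0},{"tx": 0,"ty": 0,"tz": 0,"yaw": 0,"grip": 0}])

```text
time: 6.5
tcp_pos: [0.4394, 0.119, 0.0092]
tcp_rot: [[0.956, 0.294, 0.003], [0.293, -0.956, 0.003], [0.004, -0.002, -1.0]]
contact_force: [-2.6, 7.2, 4.9]
gripper_width: 0.0628
gripper_force: 3.3
```

step_arm(increments=[{"tx": 0,"ty": 0,"tz": 0,"yaw": 0,"grip": 0},{"tx": 0,"ty": 0,"tz": 0,"yaw": 0,"grip": 0},{"tx": 0,"ty": 0,"tz": 0,"yaw": 0,"grip": 0},{"tx": 0,"ty": 0,"tz": 0,"yaw": 0,"grip": 0},{"tx": 0,"ty": 0,"tz": 0,"yaw": 0,"grip": 0}])

```text
time: 6.92
tcp_pos: [0.4394, 0.1195, 0.0092]
tcp_rot: [[0.956, 0.294, 0.003], [0.294, -0.956, 0.003], [0.004, -0.002, -1.0]]
contact_force: [-2.0, 4.7, 6.5]
gripper_width: 0.0577
gripper_force: 30.0
```

step_arm(increments=[{"tx": 0,"ty": 0.5,"tz": -2,"yaw": 0,"grip": 0},{"tx": 0,"ty": 1,"tz": -5,"yaw": 0,"grip": 0},{"tx": 0,"ty": 1,"tz": -7,"yaw": 0,"grip": 0},{"tx": 0,"ty": 1,"tz": -8,"yaw": 0,"grip": 0},{"tx": 0,"ty": 1,"tz": -8,"yaw": 0,"grip": 0}])

```text
time: 7.33
tcp_pos: [0.4429, 0.1075, 0.0899]
tcp_rot: [[0.956, 0.292, 0.005], [0.292, -0.956, 0.0], [0.005, 0.001, -1.0]]
contact_force: [-0.4, 0.5, -3.9]
gripper_width: 0.0578
gripper_force: 30.0
```

step_arm(increments=[{"tx": 0,"ty": 0,"tz": 0,"yaw": 0,"grip": 0},{"tx": 0,"ty": 0,"tz": 0,"yaw": 0,"grip": 0},{"tx": 0,"ty": 0,"tz": 0,"yaw": 0,"grip": 0},{"tx": 0,"ty": 0,"tz": 0,"yaw": 0,"grip": 0},{"tx": 0,"ty": 0,"tz": 0,"yaw": 0,"grip": 0}])

```text
time: 7.75
tcp_pos: [0.4405, 0.1074, 0.0868]
tcp_rot: [[0.956, 0.293, -0.002], [0.293, -0.956, -0.0], [-0.002, -0.0, -1.0]]
contact_force: [-0.2, -0.2, -4.5]
gripper_width: 0.0578
gripper_force: 30.0
```

step_arm(increments=[{"tx": 0,"ty": 2,"tz": -2,"yaw": 3,"grip": 0},{"tx": -0.5,"ty": 6,"tz": -4,"yaw": 6,"grip": 0},{"tx": -1,"ty": 10,"tz": -4,"yaw": 9,"grip": 0},{"tx": -1.3,"ty": 14,"tz": -4,"yaw": 11.5,"grip": 0},{"tx": -1.6,"ty": 18,"tz": -4,"yaw": 11.5,"grip": 0}])

```text
time: 8.17
tcp_pos: [0.4788, -0.0714, 0.1279]
tcp_rot: [[0.996, 0.095, 0.001], [0.095, -0.996, -0.001], [0.001, 0.001, -1.0]]
contact_force: [0.2, 0.4, -4.9]
gripper_width: 0.0579
gripper_force: 30.0
```

step_arm(increments=[{"tx": 0.4,"ty": 3.6,"tz": 0,"yaw": 0,"grip": 0},{"tx": 0.8,"ty": 7.2,"tz": 0,"yaw": 0,"grip": 0},{"tx": 1.2,"ty": 10.8,"tz": 0,"yaw": 0,"grip": 0},{"tx": 1.6,"ty": 14.4,"tz": 0,"yaw": 0,"grip": 0},{"tx": 1.9,"ty": 18,"tz": 0,"yaw": 0,"grip": 0}])

```text
time: 8.58
tcp_pos: [0.5146, -0.2483, 0.1269]
tcp_rot: [[0.995, 0.096, -0.001], [0.096, -0.995, 0.001], [-0.001, -0.001, -1.0]]
contact_force: [0.3, 0.6, -3.5]
gripper_width: 0.0577
gripper_force: 30.0
```

step_arm(increments=[{"tx": 0.5,"ty": 4,"tz": 0,"yaw": 0,"grip": 0},{"tx": 1,"ty": 8,"tz": 0,"yaw": 0,"grip": 0},{"tx": 1.5,"ty": 12,"tz": 0,"yaw": 0,"grip": 0},{"tx": 2,"ty": 15.5,"tz": 0,"yaw": 0,"grip": 0},{"tx": 2,"ty": 17.9,"tz": 0,"yaw": 0,"grip": 0}])

```text
time: 9.0
tcp_pos: [0.5516, -0.4273, 0.1264]
tcp_rot: [[0.996, 0.094, -0.001], [0.094, -0.996, -0.001], [-0.001, 0.001, -1.0]]
contact_force: [-0.3, -1.8, -4.4]
gripper_width: 0.0576
gripper_force: 30.0
```

step_arm(increments=[{"tx": 0,"ty": 0,"tz": 2,"yaw": 0,"grip": 0},{"tx": 0,"ty": 0,"tz": 4,"yaw": 0,"grip": 0},{"tx": 0,"ty": 0,"tz": 6,"yaw": 0,"grip": 0},{"tx": 0,"ty": 0,"tz": 6,"yaw": 0,"grip": 0},{"tx": 0,"ty": 0,"tz": 6,"yaw": 0,"grip": 0}])

```text
time: 9.42
tcp_pos: [0.5503, -0.4216, 0.0652]
tcp_rot: [[0.995, 0.096, -0.004], [0.097, -0.995, 0.003], [-0.004, -0.004, -1.0]]
contact_force: [-0.3, -0.7, -4.4]
gripper_width: 0.0579
gripper_force: 30.0
```

```bash
python3 - <<'E'
from h import *
print(rel((.551,-.424,.019),-84.5))
up(snap('wrist')['pixels'],'w2.png')
E
```

```text
(array([0.1, 0.3, 4.6]), np.float64(0.0))
```

View pics/w2.png

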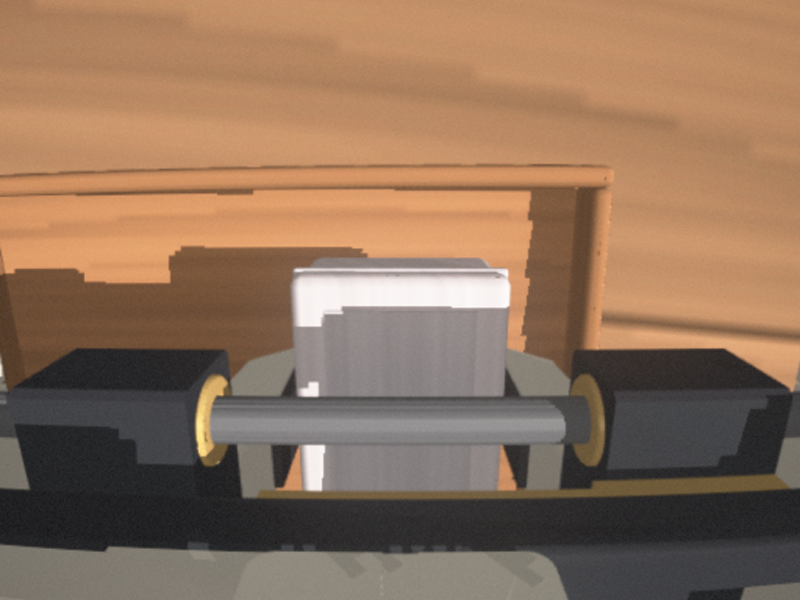

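The tin at (400,380) sits square over the tray corner with free floor all round it. I'm lowering it now.

step_arm(increments=[{"tx": 0.1,"ty": 0.2,"tz": 1.5,"yaw": 0,"grip": 0},{"tx": 0.1,"ty": 0.2,"tz": 3,"yaw": 0,"grip": 0},{"tx": 0.1,"ty": 0.2,"tz": 4.2,"yaw": 0,"grip": 0},{"tx": 0.1,"ty": 0.2,"tz": 4.6,"yaw": 0,"grip": 0},{"tx": 0.1,"ty": 0.2,"tz": 4.7,"yaw": 0,"grip": 0}])

```text
time: 9.88
tcp_pos: [0.5516, -0.4239, 0.0184]
tcp_rot: [[0.995, 0.096, -0.003], [0.096, -0.995, 0.002], [-0.003, -0.003, -1.0]]
contact_force: [0.6, 0.2, -4.6]
gripper_width: 0.0577
gripper_force: 30.0
```

step_arm(increments=[{"tx": 0,"ty": 0,"tz": 0,"yaw": 0,"grip": 0},{"tx": 0,"ty": 0,"tz": 0,"yaw": 0,"grip": 0.8},{"tx": 0,"ty": 0,"tz": 0,"yaw": 0,"grip": 0.8},{"tx": 0,"ty": 0,"tz": 0,"yaw": 0,"grip": 0.8},{"tx": 0,"ty": 0,"tz": 0,"yaw": 0,"grip": 0.8}])

```text
time: 10.3
tcp_pos: [0.554, -0.4256, 0.0222]
tcp_rot: [[0.995, 0.096, 0.002], [0.096, -0.995, -0.002], [0.002, 0.002, -1.0]]
contact_force: [-0.1, 0.5, -0.5]
gripper_width: 0.0731
gripper_force: 0.0
```

step_arm(increments=[{"tx": 0,"ty": 0,"tz": -1.5,"yaw": 0,"grip": 0.8},{"tx": 0,"ty": 0,"tz": -5,"yaw": 0,"grip": 0.8},{"tx": 0,"ty": 0,"tz": -8,"yaw": 0,"grip": 0.9},{"tx": 0,"ty": -3,"tz": -10,"yaw": 0,"grip": 1},{"tx": 0,"ty": -7,"tz": -10,"yaw": 0,"grip": 1}])

```text
time: 10.72
tcp_pos: [0.549, -0.362, 0.1282]
tcp_rot: [[0.996, 0.089, 0.01], [0.089, -0.996, -0.009], [0.009, 0.01, -1.0]]
contact_force: [0.6, -0.1, 0.2]
gripper_width: 0.0884
gripper_force: 0.0
```

```bash
python3 - <<'E'
from h import *
s=snap('top')
for m,c,n in blobs(s,'tin'):
    if 380<n<700:
        w=p2w(s,[c],.036)[0]; print(c.round(1),n, *[np.round(a,3) for a in fit(s,m,.084,.058,0,.036,w[:2])])
print(status.get_state()['tcp_pos'])
E
```

```text
[289.1 123.8] 433 [ 0.671 -0.112  2.933] 0.14
[257.9 156.6] 444 [ 0.558 -0.007 -0.281] 0.125
[ 0.54872582 -0.3462912   0.12508878]
```

step_arm(increments=[{"tx": 0.4,"ty": -4,"tz": 0,"yaw": 1.8,"grip": 0.87},{"tx": 0.8,"ty": -8,"tz": 0,"yaw": 1.8,"grip": 0.87},{"tx": 1.2,"ty": -12,"tz": 0,"yaw": 1.8,"grip": 0.87},{"tx": 1.6,"ty": -16,"tz": 2,"yaw": 1.8,"grip": 0.87},{"tx": 1.7,"ty": -19.5,"tz": 3,"yaw": 1.8,"grip": 0.87}])

```text
time: 11.18
tcp_pos: [0.5455, -0.1577, 0.092]
tcp_rot: [[0.998, 0.065, 0.003], [0.065, -0.998, -0.001], [0.003, 0.001, -1.0]]
contact_force: [0.2, 1.3, -0.9]
gripper_width: 0.0802
gripper_force: 0.0
```

step_arm(increments=[{"tx": 0,"ty": -2,"tz": 0,"yaw": 0,"grip": 0.87},{"tx": 0,"ty": -2.3,"tz": 0,"yaw": 0,"grip": 0.87},{"tx": 0,"ty": -2.3,"tz": 0,"yaw": 0,"grip": 0.87},{"tx": 0,"ty": -2.3,"tz": 0,"yaw": 0,"grip": 0.87},{"tx": 0,"ty": -2.3,"tz": 0,"yaw": 0,"grip": 0.87}])

```text
time: 11.6
tcp_pos: [0.5436, -0.1389, 0.0916]
tcp_rot: [[0.998, 0.062, 0.001], [0.062, -0.998, -0.001], [0.001, 0.002, -1.0]]
contact_force: [-0.3, -0.5, -0.4]
gripper_width: 0.08
gripper_force: 0.0
```

```bash
cat >> h.py <<'E'
def wristfit(x0,L=.084,W=.058,z=.036,z0=0,kind='tin'):
    "refine by the wrist camera: top face only"
    s=snap('wrist'); hsv=cv2.cvtColor(s['pixels'],cv2.COLOR_RGB2HSV).astype(int)
    m=(hsv[...,1]<40)&(hsv[...,2]>150); m[222:]=0
    n,l=cv2.connectedComponents(m.astype(np.uint8)); 
    return s,m
E
python3 - <<'E'
from h import *
print(rel((.547,-.125,.008),-86.3))
s=snap('wrist'); p=s['pixels'].copy()
for q in boxhull(s,.547,-.125,.064,.084,.058,.036,.036): cv2.circle(p,tuple(int(v) for v in q),2,(255,0,0),-1)
up(p,'w3.png')
E
```

```text
(array([ 0.4, -1.4,  8.4]), np.float64(-0.1))
```

View pics/w3.png

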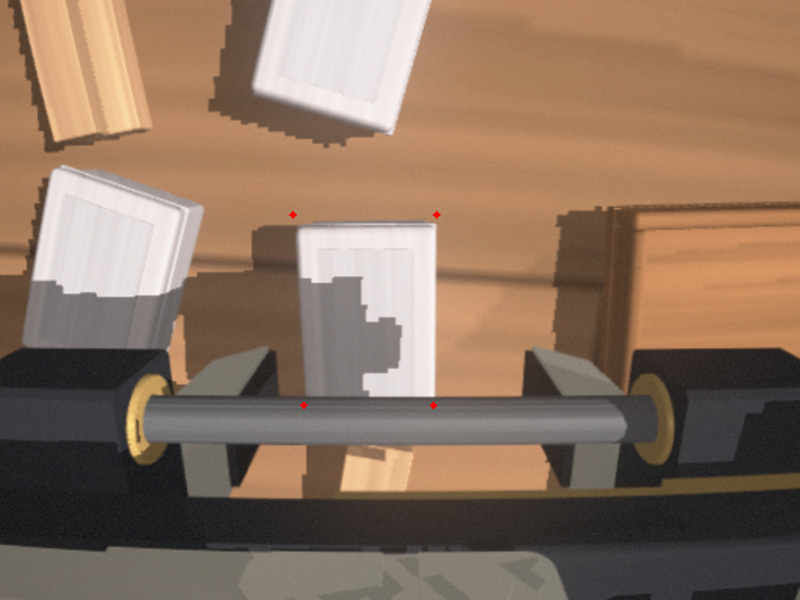

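The wrist picture shows tin B at (367,310), within 4 mm of the prediction. Tin C at (115,260) is clear of the left finger.

step_arm(increments=[{"tx": 0,"ty": -1.4,"tz": 2,"yaw": 0,"grip": 0.87},{"tx": 0,"ty": -1.4,"tz": 5,"yaw": 0,"grip": 0.87},{"tx": 0,"ty": -1.4,"tz": 7,"yaw": 0,"grip": 0.87},{"tx": 0,"ty": -1.4,"tz": 8.3,"yaw": 0,"grip": 0.87},{"tx": 0,"ty": -1.4,"tz": 8.3,"yaw": 0,"grip": 0.87}])

```text
time: 12.07
tcp_pos: [0.5399, -0.1236, 0.0051]
tcp_rot: [[0.998, 0.063, -0.005], [0.063, -0.998, 0.0], [-0.005, -0.001, -1.0]]
contact_force: [0.2, 0.5, -0.3]
gripper_width: 0.0801
gripper_force: 0.0
```

step_arm(increments=[{"tx": 0,"ty": 0,"tz": 0,"yaw": 0,"grip": 0},{"tx": 0,"ty": 0,"tz": 0,"yaw": 0,"grip": 0},{"tx": 0,"ty": 0,"tz": 0,"yaw": 0,"grip": 0},{"tx": 0,"ty": 0,"tz": 0,"yaw": 0,"grip": 0},{"tx": 0,"ty": 0,"tz": 0,"yaw": 0,"grip": 0}])

```text
time: 12.48
tcp_pos: [0.5434, -0.1232, 0.0091]
tcp_rot: [[0.998, 0.064, 0.003], [0.064, -0.998, -0.001], [0.002, 0.001, -1.0]]
contact_force: [-0.8, -1.0, 4.7]
gripper_width: 0.0579
gripper_force: 30.0
```

step_arm(increments=[{"tx": 0,"ty": 0,"tz": 0,"yaw": 0,"grip": 0},{"tx": 0,"ty": 0,"tz": 0,"yaw": 0,"grip": 0},{"tx": 0,"ty": 0,"tz": 0,"yaw": 0,"grip": 0},{"tx": 0,"ty": 0,"tz": 0,"yaw": 0,"grip": 0},{"tx": 0,"ty": 0,"tz": 0,"yaw": 0,"grip": 0}])

```text
time: 12.9
tcp_pos: [0.5433, -0.1232, 0.0091]
tcp_rot: [[0.998, 0.065, 0.002], [0.065, -0.998, -0.001], [0.002, 0.001, -1.0]]
contact_force: [-2.1, -1.1, 6.2]
gripper_width: 0.0581
gripper_force: 30.0
```

step_arm(increments=[{"tx": 0,"ty": 0,"tz": -2,"yaw": 0,"grip": 0},{"tx": 0,"ty": 0,"tz": -5,"yaw": 0,"grip": 0},{"tx": 0,"ty": 0,"tz": -7,"yaw": 0,"grip": 0},{"tx": 0,"ty": 0,"tz": -9,"yaw": 0,"grip": 0},{"tx": 0,"ty": 0,"tz": -10,"yaw": 0,"grip": 0}])

```text
time: 13.32
tcp_pos: [0.5436, -0.1227, 0.1105]
tcp_rot: [[0.998, 0.065, 0.004], [0.065, -0.998, -0.001], [0.004, 0.001, -1.0]]
contact_force: [1.1, -0.3, -0.9]
gripper_width: 0.0578
gripper_force: 30.0
```

step_arm(increments=[{"tx": 0,"ty": 0,"tz": 0,"yaw": 0,"grip": 0},{"tx": 0,"ty": 0,"tz": 0,"yaw": 0,"grip": 0},{"tx": 0,"ty": 0,"tz": 0,"yaw": 0,"grip": 0},{"tx": 0,"ty": 0,"tz": 0,"yaw": 0,"grip": 0},{"tx": 0,"ty": 0,"tz": 0,"yaw": 0,"grip": 0}])

```text
time: 13.73
tcp_pos: [0.5411, -0.1224, 0.1063]
tcp_rot: [[0.998, 0.065, -0.002], [0.065, -0.998, 0.001], [-0.002, -0.001, -1.0]]
contact_force: [-0.3, -0.0, -1.2]
gripper_width: 0.0576
gripper_force: 30.0
```

step_arm(increments=[{"tx": -0.3,"ty": -2,"tz": -3,"yaw": 3,"grip": 0},{"tx": -0.6,"ty": -5,"tz": -6,"yaw": 7,"grip": 0},{"tx": -0.9,"ty": -8,"tz": -8.5,"yaw": 7,"grip": 0},{"tx": -1.2,"ty": -12,"tz": -10,"yaw": 7,"grip": 0},{"tx": -1.2,"ty": -16,"tz": -10,"yaw": 7,"grip": 0}])

```text
time: 14.15
tcp_pos: [0.5214, 0.0368, 0.2108]
tcp_rot: [[0.998, -0.06, 0.005], [-0.06, -0.998, -0.0], [0.005, 0.0, -1.0]]
contact_force: [1.4, 0.2, -1.0]
gripper_width: 0.0576
gripper_force: 30.0
```

step_arm(increments=[{"tx": 0,"ty": -4,"tz": 0,"yaw": 0,"grip": 0},{"tx": 0,"ty": -8,"tz": 0,"yaw": 0,"grip": 0},{"tx": 0,"ty": -12,"tz": 0,"yaw": 0,"grip": 0},{"tx": 0,"ty": -16,"tz": 0,"yaw": 0,"grip": 0},{"tx": 0,"ty": -20,"tz": 0,"yaw": 0,"grip": 0}])

```text
time: 14.57
tcp_pos: [0.5307, 0.2376, 0.2069]
tcp_rot: [[0.998, -0.058, -0.001], [-0.058, -0.998, -0.0], [-0.001, 0.001, -1.0]]
contact_force: [1.0, 0.2, 0.1]
gripper_width: 0.0579
gripper_force: 30.0
```

```bash
python3 - <<'E'
from h import *
print(rel((.505,.31,.12),-93.5))
up(snap('top')['pixels'],'t2.png')
E
```

```text
(array([-3. , -7.1,  8.7]), np.float64(0.2))
```

View pics/t2.png

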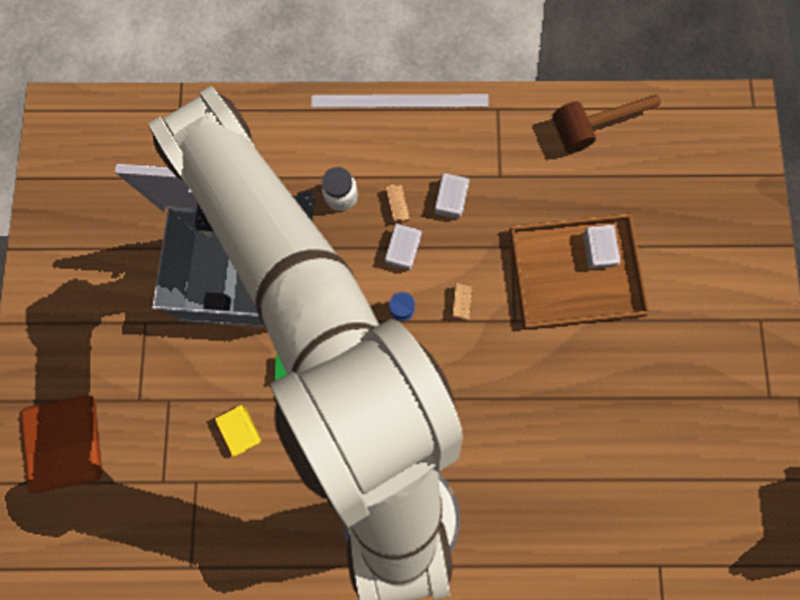

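The top picture shows tin A square in the tray at (602,247), the lid upright at (150,185) and the bin's inside clear. I'm keeping the hand well in front of the lid.

step_arm(increments=[{"tx": -3,"ty": 0,"tz": 0,"yaw": 0,"grip": 0},{"tx": -5,"ty": -3,"tz": 0,"yaw": 0,"grip": 0},{"tx": -5,"ty": -7,"tz": 0,"yaw": 0,"grip": 0},{"tx": -5,"ty": -7.1,"tz": 3,"yaw": 0,"grip": 0},{"tx": -5,"ty": -7.1,"tz": 6,"yaw": 0,"grip": 0}])

```text
time: 15.03
tcp_pos: [0.4855, 0.3143, 0.1485]
tcp_rot: [[0.999, -0.052, 0.004], [-0.052, -0.999, 0.004], [0.003, -0.005, -1.0]]
contact_force: [0.7, -0.2, -0.6]
gripper_width: 0.0574
gripper_force: 30.0
```

step_arm(increments=[{"tx": 0,"ty": 0,"tz": 2,"yaw": 0,"grip": 0},{"tx": 0,"ty": 0,"tz": 2.5,"yaw": 0,"grip": 0},{"tx": 0,"ty": 0,"tz": 2.5,"yaw": 0,"grip": 0},{"tx": 0,"ty": 0,"tz": 2.5,"yaw": 0,"grip": 0.8},{"tx": 0,"ty": 0,"tz": 2.5,"yaw": 0,"grip": 0.8}])

```text
time: 15.45
tcp_pos: [0.4866, 0.3103, 0.1242]
tcp_rot: [[0.998, -0.058, 0.002], [-0.058, -0.998, 0.001], [0.002, -0.002, -1.0]]
contact_force: [0.5, -0.2, -0.2]
gripper_width: 0.0669
gripper_force: 0.0
```

step_arm(increments=[{"tx": 0,"ty": 0,"tz": 0,"yaw": 0,"grip": 0.8},{"tx": 0,"ty": 0,"tz": 0,"yaw": 0,"grip": 0.8},{"tx": 0,"ty": 0,"tz": -3,"yaw": 0,"grip": 0.8},{"tx": 0,"ty": 0,"tz": -7,"yaw": 0,"grip": 0.8},{"tx": 0,"ty": 2,"tz": -9.5,"yaw": 0,"grip": 0.8}])

```text
time: 15.87
tcp_pos: [0.4845, 0.2947, 0.2218]
tcp_rot: [[0.999, -0.052, 0.004], [-0.052, -0.999, 0.006], [0.003, -0.006, -1.0]]
contact_force: [1.5, 1.4, 1.6]
gripper_width: 0.0731
gripper_force: 0.0
```

step_arm(increments=[{"tx": 0,"ty": 4,"tz": 0,"yaw": 0,"grip": 0.87},{"tx": 0,"ty": 8,"tz": 0,"yaw": 0,"grip": 0.87},{"tx": 0,"ty": 12,"tz": 0,"yaw": 0,"grip": 0.87},{"tx": 0,"ty": 16,"tz": 0,"yaw": 0,"grip": 0.87},{"tx": 0,"ty": 20,"tz": 1,"yaw": 0,"grip": 0.87}])

```text
time: 16.28
tcp_pos: [0.4742, 0.0887, 0.2104]
tcp_rot: [[0.998, -0.057, 0.006], [-0.057, -0.998, 0.001], [0.006, -0.001, -1.0]]
contact_force: [1.2, -0.4, -0.2]
gripper_width: 0.0797
gripper_force: 0.0
```

```bash
python3 - <<'E'
from h import *
# tin C long axis -16 deg => tool y at 74 = -106
print(rel((.553,-.007,.1),-106.2))
E
```

```text
(array([ 8.3,  9.1, 11.1]), np.float64(12.9))
```

step_arm(increments=[{"tx": 2.3,"ty": 2.5,"tz": 2,"yaw": 4,"grip": 0.87},{"tx": 4.6,"ty": 5,"tz": 4,"yaw": 8,"grip": 0.87},{"tx": 7,"ty": 7.5,"tz": 6,"yaw": 12.9,"grip": 0.87},{"tx": 8.3,"ty": 9.1,"tz": 8.5,"yaw": 12.9,"grip": 0.87},{"tx": 8.3,"ty": 9.1,"tz": 11.1,"yaw": 12.9,"grip": 0.87}])

```text
time: 16.7
tcp_pos: [0.5548, -0.0116, 0.0974]
tcp_rot: [[0.958, -0.286, 0.006], [-0.286, -0.958, -0.003], [0.007, 0.001, -1.0]]
contact_force: [0.2, -0.3, 0.6]
gripper_width: 0.0801
gripper_force: 0.0
```

step_arm(increments=[{"tx": 0,"ty": 0,"tz": 0,"yaw": 0,"grip": 0.87},{"tx": 0,"ty": 0,"tz": 0,"yaw": 0,"grip": 0.87},{"tx": 0,"ty": 0,"tz": 0,"yaw": 0,"grip": 0.87},{"tx": 0,"ty": 0,"tz": 0,"yaw": 0,"grip": 0.87},{"tx": 0,"ty": 0,"tz": 0,"yaw": 0,"grip": 0.87}])

```text
time: 17.12
tcp_pos: [0.5516, -0.0046, 0.0988]
tcp_rot: [[0.961, -0.277, 0.003], [-0.277, -0.961, 0.0], [0.003, -0.001, -1.0]]
contact_force: [1.0, 0.1, 1.2]
gripper_width: 0.0798
gripper_force: 0.0
```

```bash
python3 - <<'E'
from h import *
print(rel((.553,-.007,.008),-106.2))
s=snap('wrist'); p=s['pixels'].copy()
for q in boxhull(s,.553,-.007,-.282,.084,.058,.036,.036): cv2.circle(p,tuple(int(v) for v in q),2,(255,0,0),-1)
up(p,'w4.png')
E
```

```text
(array([0.2, 0.2, 9.1]), np.float64(0.1))
```

View pics/w4.png

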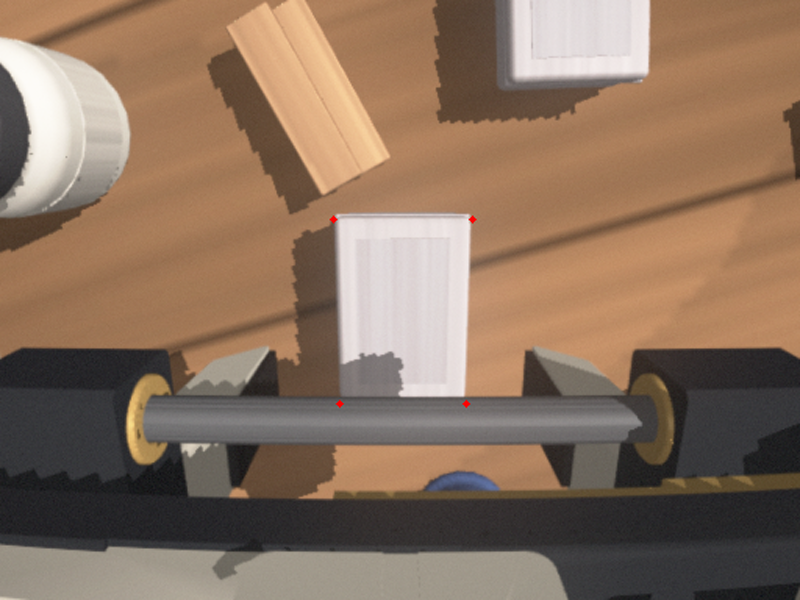

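Tin C at (403,310) matches the prediction and lies centred between the fingers.

step_arm(increments=[{"tx": 0.2,"ty": 0.1,"tz": 2,"yaw": 0,"grip": 0.87},{"tx": 0.2,"ty": 0.1,"tz": 5,"yaw": 0,"grip": 0.87},{"tx": 0.2,"ty": 0.1,"tz": 7.5,"yaw": 0,"grip": 0.87},{"tx": 0.2,"ty": 0.1,"tz": 9,"yaw": 0,"grip": 0.87},{"tx": 0.2,"ty": 0.1,"tz": 9,"yaw": 0,"grip": 0.87}])

```text
time: 17.58
tcp_pos: [0.5497, -0.0068, 0.0044]
tcp_rot: [[0.961, -0.278, -0.005], [-0.278, -0.961, 0.0], [-0.005, 0.001, -1.0]]
contact_force: [-0.5, -0.3, -0.9]
gripper_width: 0.0797
gripper_force: 0.0
```

step_arm(increments=[{"tx": 0,"ty": 0,"tz": 0,"yaw": 0,"grip": 0},{"tx": 0,"ty": 0,"tz": 0,"yaw": 0,"grip": 0},{"tx": 0,"ty": 0,"tz": 0,"yaw": 0,"grip": 0},{"tx": 0,"ty": 0,"tz": 0,"yaw": 0,"grip": 0},{"tx": 0,"ty": 0,"tz": 0,"yaw": 0,"grip": 0}])

```text
time: 18.0
tcp_pos: [0.5535, -0.0069, 0.0083]
tcp_rot: [[0.96, -0.279, 0.003], [-0.279, -0.96, 0.0], [0.003, -0.001, -1.0]]
contact_force: [-0.5, -0.2, 7.0]
gripper_width: 0.058
gripper_force: 30.0
```

step_arm(increments=[{"tx": 0,"ty": 0,"tz": 0,"yaw": 0,"grip": 0},{"tx": 0,"ty": 0,"tz": 0,"yaw": 0,"grip": 0},{"tx": 0,"ty": 0,"tz": 0,"yaw": 0,"grip": 0},{"tx": 0,"ty": 0,"tz": 0,"yaw": 0,"grip": 0},{"tx": 0,"ty": 0,"tz": 0,"yaw": 0,"grip": 0}])

```text
time: 18.42
tcp_pos: [0.5535, -0.007, 0.0083]
tcp_rot: [[0.96, -0.279, 0.003], [-0.279, -0.96, -0.0], [0.003, -0.001, -1.0]]
contact_force: [-1.3, 0.4, 7.1]
gripper_width: 0.0576
gripper_force: 30.0
```

step_arm(increments=[{"tx": 0,"ty": 0,"tz": -2,"yaw": 0,"grip": 0},{"tx": 0,"ty": 0,"tz": -5,"yaw": 0,"grip": 0},{"tx": 0,"ty": 0,"tz": -8,"yaw": 0,"grip": 0},{"tx": 0,"ty": 0,"tz": -11,"yaw": 0,"grip": 0},{"tx": 0,"ty": 0,"tz": -12,"yaw": 0,"grip": 0}])

```text
time: 18.83
tcp_pos: [0.5549, -0.007, 0.1315]
tcp_rot: [[0.96, -0.279, 0.007], [-0.279, -0.96, -0.0], [0.007, -0.002, -1.0]]
contact_force: [0.8, -0.2, 0.1]
gripper_width: 0.0581
gripper_force: 30.0
```

step_arm(increments=[{"tx": 0,"ty": 0,"tz": 0,"yaw": 0,"grip": 0},{"tx": 0,"ty": 0,"tz": 0,"yaw": 0,"grip": 0},{"tx": 0,"ty": 0,"tz": 0,"yaw": 0,"grip": 0},{"tx": 0,"ty": 0,"tz": 0,"yaw": 0,"grip": 0},{"tx": 0,"ty": 0,"tz": 0,"yaw": 0,"grip": 0}])

```text
time: 19.25
tcp_pos: [0.5508, -0.0071, 0.125]
tcp_rot: [[0.96, -0.279, -0.003], [-0.279, -0.96, 0.0], [-0.003, 0.001, -1.0]]
contact_force: [-1.4, -0.2, 0.3]
gripper_width: 0.0577
gripper_force: 30.0
```

```bash
python3 - <<'E'
from h import *
print('S2',rel((.452,-.434,.1),-84.5),'bin',rel((.485,.375,.12),-93.5))
E
```

```text
S2 (array([ 2.4, 43.8,  2.5]), np.float64(-21.7)) bin (array([-17. , -34.9,   0.5]), np.float64(-12.7))
```

step_arm(increments=[{"tx": -1.6,"ty": -2,"tz": -3.5,"yaw": -4,"grip": 0},{"tx": -3.2,"ty": -4.5,"tz": -6.5,"yaw": -8,"grip": 0},{"tx": -4.8,"ty": -8,"tz": -9,"yaw": -12.7,"grip": 0},{"tx": -6.4,"ty": -11.5,"tz": -9,"yaw": -12.7,"grip": 0},{"tx": -8,"ty": -15,"tz": -9,"yaw": -12.7,"grip": 0}])

```text
time: 19.67
tcp_pos: [0.5179, 0.1607, 0.2183]
tcp_rot: [[0.998, -0.062, 0.003], [-0.062, -0.998, 0.001], [0.003, -0.001, -1.0]]
contact_force: [0.5, 0.6, -2.0]
gripper_width: 0.0578
gripper_force: 30.0
```

step_arm(increments=[{"tx": -1.5,"ty": -3.8,"tz": 0,"yaw": 0,"grip": 0},{"tx": -3,"ty": -7.6,"tz": 0,"yaw": 0,"grip": 0},{"tx": -4.4,"ty": -11.4,"tz": 0,"yaw": 0,"grip": 0},{"tx": -4.4,"ty": -15.4,"tz": 0,"yaw": 0,"grip": 0},{"tx": -4.4,"ty": -19.4,"tz": 0,"yaw": 0,"grip": 0}])

```text
time: 20.08
tcp_pos: [0.4835, 0.3572, 0.2158]
tcp_rot: [[0.998, -0.06, -0.001], [-0.06, -0.998, -0.001], [-0.001, 0.001, -1.0]]
contact_force: [0.3, 0.3, -0.8]
gripper_width: 0.0579
gripper_force: 30.0
```

step_arm(increments=[{"tx": 0,"ty": -2,"tz": 1,"yaw": 0,"grip": 0},{"tx": 0,"ty": -2,"tz": 4,"yaw": 0,"grip": 0},{"tx": 0,"ty": -2,"tz": 7,"yaw": 0,"grip": 0},{"tx": 0,"ty": -2,"tz": 9,"yaw": 0,"grip": 0},{"tx": 0,"ty": -2,"tz": 9,"yaw": 0,"grip": 0}])

```text
time: 20.5
tcp_pos: [0.4826, 0.3728, 0.1204]
tcp_rot: [[0.998, -0.06, -0.009], [-0.06, -0.998, -0.007], [-0.008, 0.007, -1.0]]
contact_force: [-1.2, -0.9, 0.1]
gripper_width: 0.0575
gripper_force: 30.0
```

step_arm(increments=[{"tx": 0,"ty": 0,"tz": 0,"yaw": 0,"grip": 0.8},{"tx": 0,"ty": 0,"tz": 0,"yaw": 0,"grip": 0.8},{"tx": 0,"ty": 0,"tz": 0,"yaw": 0,"grip": 0.8},{"tx": 0,"ty": 0,"tz": -3,"yaw": 0,"grip": 0.8},{"tx": 0,"ty": 0,"tz": -7,"yaw": 0,"grip": 0.8}])

```text
time: 20.92
tcp_pos: [0.4847, 0.374, 0.1956]
tcp_rot: [[0.998, -0.061, -0.004], [-0.061, -0.998, -0.003], [-0.004, 0.003, -1.0]]
contact_force: [1.4, -0.4, 0.8]
gripper_width: 0.0733
gripper_force: 0.0
```

step_arm(increments=[{"tx": 0,"ty": 3,"tz": -2,"yaw": 0,"grip": 0.87},{"tx": 0,"ty": 7,"tz": -3,"yaw": 0,"grip": 0.87},{"tx": 0,"ty": 11,"tz": -3,"yaw": 0,"grip": 0.87},{"tx": 0,"ty": 15,"tz": -3,"yaw": 0,"grip": 0.87},{"tx": 0,"ty": 19,"tz": -3,"yaw": 0,"grip": 0.87}])

```text
time: 21.33
tcp_pos: [0.4754, 0.1846, 0.2292]
tcp_rot: [[0.998, -0.061, 0.005], [-0.061, -0.998, 0.001], [0.005, -0.001, -1.0]]
contact_force: [0.6, -1.1, 0.1]
gripper_width: 0.0801
gripper_force: 0.0
```

step_arm(increments=[{"tx": 1,"ty": 4,"tz": 0,"yaw": 0,"grip": 0.87},{"tx": 3,"ty": 7.5,"tz": 0,"yaw": 0,"grip": 0.87},{"tx": 5,"ty": 11,"tz": 0,"yaw": 0,"grip": 0.87},{"tx": 7,"ty": 14.5,"tz": 0,"yaw": 0,"grip": 0.87},{"tx": 9,"ty": 18,"tz": 0,"yaw": 0,"grip": 0.87}])

```text
time: 21.75
tcp_pos: [0.5551, -0.0011, 0.2293]
tcp_rot: [[0.998, -0.061, 0.005], [-0.061, -0.998, -0.0], [0.005, -0.0, -1.0]]
contact_force: [0.6, 1.0, 0.5]
gripper_width: 0.0801
gripper_force: 0.0
```

```bash
python3 - <<'E'
from h import *
print('D',rel((.666,-.112,.1),-102),status.get_state()['joint_pos'])
E
```

```text
D (array([11.7, 10.4, 13. ]), np.float64(8.5)) [ 0.14123782  0.30343774 -0.22745827  1.79942353  0.07867001  1.04294302
 -1.74719582]
```

step_arm(increments=[{"tx": 2.6,"ty": 2.2,"tz": 2,"yaw": 4,"grip": 0.87},{"tx": 5.2,"ty": 4.4,"tz": 4,"yaw": 8.5,"grip": 0.87},{"tx": 7.8,"ty": 6.6,"tz": 6,"yaw": 8.5,"grip": 0.87},{"tx": 10,"ty": 8.8,"tz": 8.5,"yaw": 8.5,"grip": 0.87},{"tx": 11.7,"ty": 10.4,"tz": 11,"yaw": 8.5,"grip": 0.87}])

```text
time: 22.17
tcp_pos: [0.6672, -0.1135, 0.1184]
tcp_rot: [[0.978, -0.21, 0.006], [-0.21, -0.978, -0.002], [0.006, 0.001, -1.0]]
contact_force: [0.4, -0.3, 0.4]
gripper_width: 0.0799
gripper_force: 0.0
```

step_arm(increments=[{"tx": 0,"ty": 0,"tz": 1,"yaw": 0,"grip": 0.87},{"tx": 0,"ty": 0,"tz": 2,"yaw": 0,"grip": 0.87},{"tx": 0,"ty": 0,"tz": 2,"yaw": 0,"grip": 0.87},{"tx": 0,"ty": 0,"tz": 2,"yaw": 0,"grip": 0.87},{"tx": 0,"ty": 0,"tz": 2,"yaw": 0,"grip": 0.87}])

```text
time: 22.58
tcp_pos: [0.6649, -0.1086, 0.0989]
tcp_rot: [[0.979, -0.206, 0.003], [-0.206, -0.979, 0.0], [0.003, -0.001, -1.0]]
contact_force: [0.0, -0.2, -0.9]
gripper_width: 0.08
gripper_force: 0.0
```

```bash
python3 - <<'E'
from h import *
print(rel((.666,-.112,.008),-102))
s=snap('wrist'); p=s['pixels'].copy()
for q in boxhull(s,.666,-.112,-.208,.084,.058,.036,.036): cv2.circle(p,tuple(int(v) for v in q),2,(255,0,0),-1)
up(p,'w5.png')
E
```

```text
(array([0.2, 0.3, 9.1]), np.float64(0.1))
```

View pics/w5.png

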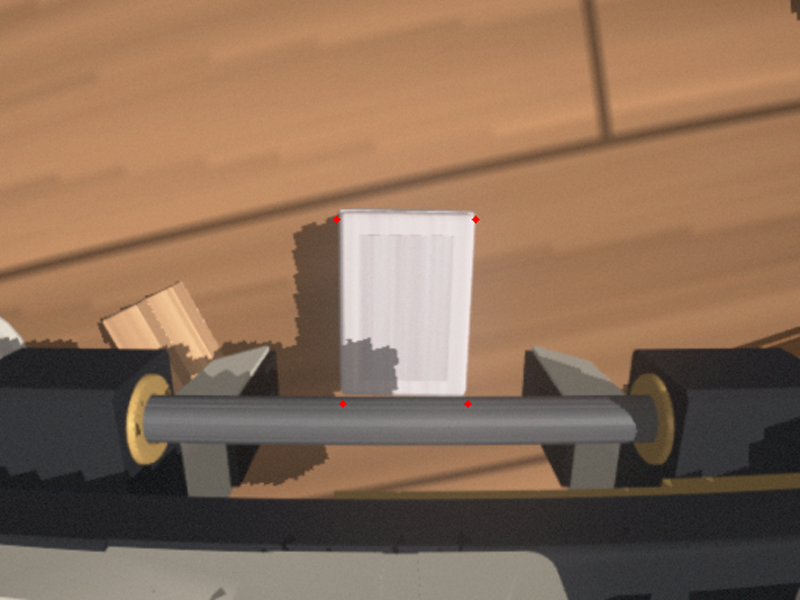

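Tin D at (405,300) is centred, and the offcut at (160,325) stays clear of the left finger.

step_arm(increments=[{"tx": 0.3,"ty": 0.2,"tz": 2,"yaw": 0,"grip": 0.87},{"tx": 0.3,"ty": 0.2,"tz": 5,"yaw": 0,"grip": 0.87},{"tx": 0.3,"ty": 0.2,"tz": 7.5,"yaw": 0,"grip": 0.87},{"tx": 0.3,"ty": 0.2,"tz": 9,"yaw": 0,"grip": 0.87},{"tx": 0.3,"ty": 0.2,"tz": 9,"yaw": 0,"grip": 0.87}])

```text
time: 23.05
tcp_pos: [0.6639, -0.1117, 0.004]
tcp_rot: [[0.978, -0.207, -0.005], [-0.207, -0.978, 0.001], [-0.005, 0.0, -1.0]]
contact_force: [-0.6, 0.4, 0.7]
gripper_width: 0.0798
gripper_force: 0.0
```

step_arm(increments=[{"tx": 0,"ty": 0,"tz": 0,"yaw": 0,"grip": 0},{"tx": 0,"ty": 0,"tz": 0,"yaw": 0,"grip": 0},{"tx": 0,"ty": 0,"tz": 0,"yaw": 0,"grip": 0},{"tx": 0,"ty": 0,"tz": 0,"yaw": 0,"grip": 0},{"tx": 0,"ty": 0,"tz": 0,"yaw": 0,"grip": 0}])

```text
time: 23.47
tcp_pos: [0.6683, -0.112, 0.0089]
tcp_rot: [[0.978, -0.207, 0.004], [-0.207, -0.978, 0.0], [0.003, -0.001, -1.0]]
contact_force: [-0.5, 2.4, 6.2]
gripper_width: 0.0579
gripper_force: 30.0
```

step_arm(increments=[{"tx": 0,"ty": 0,"tz": 0,"yaw": 0,"grip": 0},{"tx": 0,"ty": 0,"tz": 0,"yaw": 0,"grip": 0},{"tx": 0,"ty": 0,"tz": 0,"yaw": 0,"grip": 0},{"tx": 0,"ty": 0,"tz": 0,"yaw": 0,"grip": 0},{"tx": 0,"ty": 0,"tz": 0,"yaw": 0,"grip": 0}])

```text
time: 23.88
tcp_pos: [0.6683, -0.112, 0.0089]
tcp_rot: [[0.978, -0.207, 0.004], [-0.207, -0.978, 0.0], [0.003, -0.001, -1.0]]
contact_force: [-1.5, 1.7, 6.3]
gripper_width: 0.0577
gripper_force: 30.0
```

step_arm(increments=[{"tx": 0,"ty": 0,"tz": -2,"yaw": 0,"grip": 0},{"tx": 0,"ty": 0,"tz": -5,"yaw": 0,"grip": 0},{"tx": 0,"ty": 0,"tz": -8,"yaw": 0,"grip": 0},{"tx": 0,"ty": 0,"tz": -10,"yaw": 0,"grip": 0},{"tx": 0,"ty": 0,"tz": -10,"yaw": 0,"grip": 0}])

```text
time: 24.3
tcp_pos: [0.6697, -0.1135, 0.1118]
tcp_rot: [[0.978, -0.208, 0.008], [-0.208, -0.978, -0.002], [0.008, -0.0, -1.0]]
contact_force: [2.1, -0.1, -3.8]
gripper_width: 0.058
gripper_force: 29.9
```

step_arm(increments=[{"tx": 0,"ty": 0,"tz": 0,"yaw": 0,"grip": 0},{"tx": 0,"ty": 0,"tz": 0,"yaw": 0,"grip": 0},{"tx": 0,"ty": 0,"tz": 0,"yaw": 0,"grip": 0},{"tx": 0,"ty": 0,"tz": 0,"yaw": 0,"grip": 0},{"tx": 0,"ty": 0,"tz": 0,"yaw": 0,"grip": 0}])

```text
time: 24.72
tcp_pos: [0.6653, -0.1125, 0.1048]
tcp_rot: [[0.978, -0.208, -0.003], [-0.208, -0.978, 0.0], [-0.003, 0.0, -1.0]]
contact_force: [-0.3, -0.4, -4.3]
gripper_width: 0.0582
gripper_force: 29.9
```

```bash
python3 - <<'E'
from h import *
print('S4',rel((.441,-.318,.1),-84.5),'S2',rel((.452,-.434,.1),-84.5),'bin',rel((.485,.335,.12),-93.5))
E
```

```text
S4 (array([-17.7,  24.8,   0.5]), np.float64(-17.5)) S2 (array([-14.2,  35.9,   0.5]), np.float64(-17.5)) bin (array([-26.9, -40. ,  -1.4]), np.float64(-8.5))
```

Tin D weighs about 0.43 kg, so it's full and goes to the tray.

step_arm(increments=[{"tx": -2,"ty": 2.8,"tz": -1,"yaw": -4,"grip": 0},{"tx": -4,"ty": 5.6,"tz": -1,"yaw": -8,"grip": 0},{"tx": -6,"ty": 8.4,"tz": -1,"yaw": -12,"grip": 0},{"tx": -8,"ty": 11.2,"tz": -1,"yaw": -15,"grip": 0},{"tx": -10,"ty": 14,"tz": -1,"yaw": -17.5,"grip": 0}])

```text
time: 25.13
tcp_pos: [0.5381, -0.2297, 0.1162]
tcp_rot: [[0.995, 0.099, -0.001], [0.099, -0.995, 0.0], [-0.001, -0.0, -1.0]]
contact_force: [0.1, -0.3, -5.1]
gripper_width: 0.0579
gripper_force: 29.9
```

```bash
python3 - <<'E'
from h import *
print('S4',rel((.441,-.318,.1),-84.5))
E
```

```text
S4 (array([-10.5,   7.8,   1.6]), np.float64(0.2))
```

step_arm(increments=[{"tx": -3,"ty": 2.5,"tz": 0,"yaw": 0,"grip": 0},{"tx": -6,"ty": 5,"tz": 0,"yaw": 0,"grip": 0},{"tx": -9,"ty": 7.5,"tz": 1,"yaw": 0,"grip": 0},{"tx": -10.5,"ty": 7.8,"tz": 3,"yaw": 0,"grip": 0},{"tx": -10.5,"ty": 7.8,"tz": 4,"yaw": 0,"grip": 0}])

```text
time: 25.55
tcp_pos: [0.4358, -0.3206, 0.0748]
tcp_rot: [[0.996, 0.088, -0.006], [0.088, -0.996, -0.001], [-0.006, 0.0, -1.0]]
contact_force: [-1.5, 1.2, -5.8]
gripper_width: 0.0582
gripper_force: 29.9
```

step_arm(increments=[{"tx": 0,"ty": 0,"tz": 0,"yaw": 0,"grip": 0},{"tx": 0,"ty": 0,"tz": 0,"yaw": 0,"grip": 0},{"tx": 0,"ty": 0,"tz": 0,"yaw": 0,"grip": 0},{"tx": 0,"ty": 0,"tz": 0,"yaw": 0,"grip": 0},{"tx": 0,"ty": 0,"tz": 0,"yaw": 0,"grip": 0}])

```text
time: 25.97
tcp_pos: [0.4442, -0.3162, 0.0776]
tcp_rot: [[0.995, 0.098, 0.002], [0.098, -0.995, -0.001], [0.002, 0.001, -1.0]]
contact_force: [0.4, 1.1, -5.2]
gripper_width: 0.058
gripper_force: 29.9
```

```bash
python3 - <<'E'
from h import *
print('S4',rel((.441,-.318,.018),-84.5))
E
```

```text
S4 (array([-0.4,  0.1,  6. ]), np.float64(0.1))
```

step_arm(increments=[{"tx": 0,"ty": 0.1,"tz": 2,"yaw": 0,"grip": 0},{"tx": 0,"ty": 0.1,"tz": 4,"yaw": 0,"grip": 0},{"tx": 0,"ty": 0.1,"tz": 5.2,"yaw": 0,"grip": 0},{"tx": 0,"ty": 0.1,"tz": 5.8,"yaw": 0,"grip": 0},{"tx": 0,"ty": 0.1,"tz": 5.9,"yaw": 0,"grip": 0}])

```text
time: 26.38
tcp_pos: [0.4426, -0.3171, 0.0171]
tcp_rot: [[0.995, 0.097, -0.001], [0.097, -0.995, 0.001], [-0.001, -0.001, -1.0]]
contact_force: [0.7, -0.7, -4.7]
gripper_width: 0.0581
gripper_force: 30.0
```

step_arm(increments=[{"tx": 0,"ty": 0,"tz": 0.1,"yaw": 0,"grip": 0},{"tx": 0,"ty": 0,"tz": 0.1,"yaw": 0,"grip": 0},{"tx": 0,"ty": 0,"tz": 0.2,"yaw": 0,"grip": 0},{"tx": 0,"ty": 0,"tz": 0.2,"yaw": 0,"grip": 0},{"tx": 0,"ty": 0,"tz": 0.2,"yaw": 0,"grip": 0}])

```text
time: 26.8
tcp_pos: [0.4434, -0.318, 0.0168]
tcp_rot: [[0.995, 0.096, 0.001], [0.096, -0.995, -0.001], [0.001, 0.001, -1.0]]
contact_force: [-1.5, 1.0, 3.8]
gripper_width: 0.0577
gripper_force: 30.0
```

step_arm(increments=[{"tx": 0,"ty": 0,"tz": 0,"yaw": 0,"grip": 0.8},{"tx": 0,"ty": 0,"tz": 0,"yaw": 0,"grip": 0.8},{"tx": 0,"ty": 0,"tz": 0,"yaw": 0,"grip": 0.8},{"tx": 0,"ty": 0,"tz": -2,"yaw": 0,"grip": 0.8},{"tx": 0,"ty": 0,"tz": -5,"yaw": 0,"grip": 0.8}])

```text
time: 27.22
tcp_pos: [0.4405, -0.3162, 0.0636]
tcp_rot: [[0.995, 0.096, -0.005], [0.096, -0.995, 0.004], [-0.005, -0.004, -1.0]]
contact_force: [0.8, 0.1, -0.4]
gripper_width: 0.0735
gripper_force: 0.0
```

step_arm(increments=[{"tx": 2,"ty": 2,"tz": -3,"yaw": 0,"grip": 1},{"tx": 4,"ty": 4,"tz": -6,"yaw": 0,"grip": 1},{"tx": 4,"ty": 6,"tz": -9,"yaw": 0,"grip": 1},{"tx": 4,"ty": 8,"tz": -12,"yaw": 0,"grip": 1},{"tx": 4,"ty": 10,"tz": -12,"yaw": 0,"grip": 1}])

```text
time: 27.63
tcp_pos: [0.4961, -0.4167, 0.1934]
tcp_rot: [[0.995, 0.097, 0.009], [0.097, -0.995, -0.007], [0.009, 0.008, -1.0]]
contact_force: [1.1, -1.7, 1.1]
gripper_width: 0.0916
gripper_force: 0.0
```

```bash
python3 - <<'E'
from h import *
s=snap('top'); p=s['pixels'][100:235,90:430]
cv2.imwrite('pics/t3.png',cv2.cvtColor(cv2.resize(p,None,fx=2.35,fy=2.35,interpolation=cv2.INTER_CUBIC),cv2.COLOR_RGB2BGR)); print(status.get_state()['tcp_pos'])
E
```

```text
[ 0.4937696  -0.42135887  0.19045635]
```

View pics/t3.png

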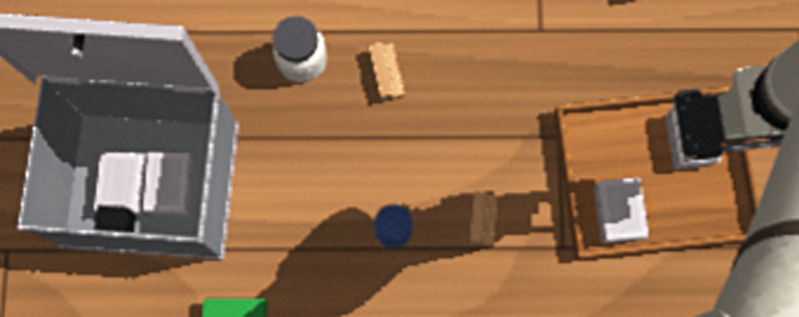

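The top picture shows both empty tins flat in the bin at (120,180) and (168,180), and the second full tin in the tray at (622,210). The offcuts are at (386,71) and (483,217). I'm going to the nearer offcut.

step_arm(increments=[{"tx": -0.5,"ty": -4,"tz": 0,"yaw": 3,"grip": 0.7},{"tx": -1,"ty": -8,"tz": 0,"yaw": 6,"grip": 0.7},{"tx": -1.5,"ty": -12,"tz": 0,"yaw": 9,"grip": 0.7},{"tx": -2,"ty": -16,"tz": 1,"yaw": 9,"grip": 0.7},{"tx": -2.6,"ty": -20,"tz": 2,"yaw": 9,"grip": 0.7}])

```text
time: 28.1
tcp_pos: [0.4468, -0.2152, 0.1658]
tcp_rot: [[0.998, -0.061, 0.002], [-0.061, -0.998, -0.001], [0.002, 0.001, -1.0]]
contact_force: [1.6, 0.4, 0.9]
gripper_width: 0.0654
gripper_force: 0.0
```

step_arm(increments=[{"tx": 0,"ty": -3,"tz": 1,"yaw": 0,"grip": 0.7},{"tx": 0,"ty": -6,"tz": 3,"yaw": 0,"grip": 0.7},{"tx": 0,"ty": -9,"tz": 5,"yaw": 0,"grip": 0.7},{"tx": 0,"ty": -9,"tz": 6,"yaw": 0,"grip": 0.7},{"tx": 0,"ty": -9,"tz": 6,"yaw": 0,"grip": 0.7}])

```text
time: 28.52
tcp_pos: [0.4505, -0.1245, 0.1035]
tcp_rot: [[0.998, -0.056, -0.004], [-0.056, -0.998, 0.002], [-0.004, -0.001, -1.0]]
contact_force: [0.0, 0.0, -0.1]
gripper_width: 0.0641
gripper_force: 0.0
```

```bash
python3 - <<'E'
from h import *
s=snap('wrist'); up(s['pixels'],'w6.png'); print(status.get_state()['tcp_pos'],status.get_state()['tcp_rot'])
import json; json.dump({k:np.array(s[k]).tolist() for k in s if k!='pixels'},open('w6.json','w'))
E
```

```text
[ 0.45136789 -0.12639582  0.10472432] [[ 9.98244085e-01 -5.91751526e-02 -2.65466924e-03]
 [-5.91738722e-02 -9.98247535e-01  5.58383258e-04]
 [-2.68305944e-03 -4.00315727e-04 -9.99996320e-01]]
```

View pics/w6.png

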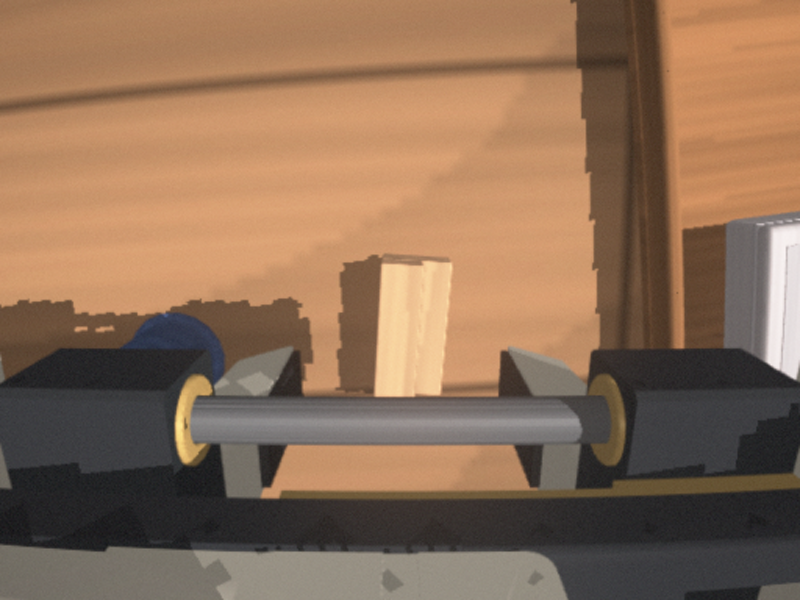

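```bash
python3 - <<'E'
from h import *
import json
s=json.load(open('w6.json')); f=.64
a=p2w(s,np.array([(380,260),(375,395),(424,260),(452,260),(443,395)])*f,np.array([.026,.026,.026,.014,.014])); print(a.round(4))
E
```

```text
[[ 0.4743 -0.1173  0.026 ]
 [ 0.4076 -0.1103  0.026 ]
 [ 0.4731 -0.1372  0.026 ]
 [ 0.47   -0.151   0.014 ]
 [ 0.3999 -0.1443  0.014 ]]
```

The offcut's far end is at (380–452,260), with its step on the left. It measures 34 mm wide, yaw −6°, centre about (0.439, −0.131).

step_arm(increments=[{"tx": -1.1,"ty": 0.5,"tz": 2.5,"yaw": 2.6,"grip": 0.7},{"tx": -1.1,"ty": 0.5,"tz": 5.5,"yaw": 2.6,"grip": 0.7},{"tx": -1.1,"ty": 0.5,"tz": 8,"yaw": 2.6,"grip": 0.7},{"tx": -1.1,"ty": 0.5,"tz": 9.2,"yaw": 2.6,"grip": 0.7},{"tx": -1.1,"ty": 0.5,"tz": 9.8,"yaw": 2.6,"grip": 0.7}])

```text
time: 28.98
tcp_pos: [0.4404, -0.133, 0.0066]
tcp_rot: [[0.994, -0.109, -0.002], [-0.109, -0.994, -0.0], [-0.002, 0.001, -1.0]]
contact_force: [0.3, -0.3, 0.6]
gripper_width: 0.0641
gripper_force: 0.0
```

step_arm(increments=[{"tx": 0,"ty": 0,"tz": 0,"yaw": 0,"grip": 0},{"tx": 0,"ty": 0,"tz": 0,"yaw": 0,"grip": 0},{"tx": 0,"ty": 0,"tz": 0,"yaw": 0,"grip": 0},{"tx": 0,"ty": 0,"tz": 0,"yaw": 0,"grip": 0},{"tx": 0,"ty": 0,"tz": 0,"yaw": 0,"grip": 0}])

```text
time: 29.4
tcp_pos: [0.4421, -0.1316, 0.0087]
tcp_rot: [[0.994, -0.106, 0.002], [-0.106, -0.994, -0.001], [0.002, 0.0, -1.0]]
contact_force: [0.1, 0.6, -0.4]
gripper_width: 0.0354
gripper_force: 0.2
```

step_arm(increments=[{"tx": 0,"ty": 0,"tz": 0,"yaw": 0,"grip": 0},{"tx": 0,"ty": 0,"tz": 0,"yaw": 0,"grip": 0},{"tx": 0,"ty": 0,"tz": 0,"yaw": 0,"grip": 0},{"tx": 0,"ty": 0,"tz": 0,"yaw": 0,"grip": 0},{"tx": 0,"ty": 0,"tz": 0,"yaw": 0,"grip": 0}])

```text
time: 29.82
tcp_pos: [0.442, -0.1315, 0.0086]
tcp_rot: [[0.994, -0.106, 0.002], [-0.106, -0.994, -0.001], [0.002, 0.0, -1.0]]
contact_force: [-1.3, 1.0, 7.4]
gripper_width: 0.0334
gripper_force: 30.0
```

step_arm(increments=[{"tx": 0,"ty": 0,"tz": -3,"yaw": 0,"grip": 0},{"tx": 0.3,"ty": -1,"tz": -7,"yaw": 0,"grip": 0},{"tx": 0.8,"ty": -3,"tz": -11,"yaw": 0,"grip": 0},{"tx": 1,"ty": -5,"tz": -15,"yaw": 0,"grip": 0},{"tx": 1,"ty": -7,"tz": -18.5,"yaw": 0,"grip": 0}])

```text
time: 30.23
tcp_pos: [0.4584, -0.0647, 0.1905]
tcp_rot: [[0.994, -0.107, 0.001], [-0.107, -0.994, -0.0], [0.001, 0.0, -1.0]]
contact_force: [1.6, 0.2, 0.0]
gripper_width: 0.0337
gripper_force: 30.0
```

```bash
python3 - <<'E'
from h import *
print(rel((.495,.32,.22),-93.5))
E
```

```text
(array([ -0.5, -38.6,  -3. ]), np.float64(-2.6))
```

step_arm(increments=[{"tx": 0,"ty": -3.8,"tz": -1,"yaw": -2.6,"grip": 0},{"tx": 0,"ty": -7.6,"tz": -2,"yaw": -2.6,"grip": 0},{"tx": -0.2,"ty": -11.4,"tz": -3,"yaw": -2.6,"grip": 0},{"tx": -0.3,"ty": -15.4,"tz": -3,"yaw": -2.6,"grip": 0},{"tx": -0.3,"ty": -19.4,"tz": -3,"yaw": -2.6,"grip": 0}])

```text
time: 30.65
tcp_pos: [0.4759, 0.1298, 0.2196]
tcp_rot: [[0.998, -0.061, 0.002], [-0.061, -0.998, -0.0], [0.002, 0.0, -1.0]]
contact_force: [0.8, -0.5, -0.7]
gripper_width: 0.0332
gripper_force: 30.0
```

step_arm(increments=[{"tx": 0,"ty": -4,"tz": 0,"yaw": 0,"grip": 0},{"tx": 0,"ty": -8,"tz": 0,"yaw": 0,"grip": 0},{"tx": 0,"ty": -12,"tz": 0,"yaw": 0,"grip": 0},{"tx": 0,"ty": -16,"tz": 0,"yaw": 0,"grip": 0},{"tx": 0.5,"ty": -19,"tz": 1,"yaw": 0,"grip": 0}])

```text
time: 31.07
tcp_pos: [0.4917, 0.3225, 0.2103]
tcp_rot: [[0.998, -0.057, 0.003], [-0.057, -0.998, 0.003], [0.002, -0.003, -1.0]]
contact_force: [0.5, 0.8, -0.1]
gripper_width: 0.0337
gripper_force: 30.0
```

step_arm(increments=[{"tx": 0,"ty": 0,"tz": 3,"yaw": 0,"grip": 0},{"tx": 0,"ty": 0,"tz": 6,"yaw": 0,"grip": 0},{"tx": 0,"ty": 0,"tz": 9,"yaw": 0,"grip": 0},{"tx": 0,"ty": 0,"tz": 10,"yaw": 0,"grip": 0},{"tx": 0,"ty": 0,"tz": 10,"yaw": 0,"grip": 0}])

```text
time: 31.48
tcp_pos: [0.4901, 0.3158, 0.1054]
tcp_rot: [[0.998, -0.061, -0.005], [-0.061, -0.998, -0.003], [-0.005, 0.004, -1.0]]
contact_force: [0.2, 0.3, 0.0]
gripper_width: 0.0336
gripper_force: 30.0
```

step_arm(increments=[{"tx": 0,"ty": 0,"tz": 0,"yaw": 0,"grip": 0.6},{"tx": 0,"ty": 0,"tz": 0,"yaw": 0,"grip": 0.6},{"tx": 0,"ty": 0,"tz": 0,"yaw": 0,"grip": 0.6},{"tx": 0,"ty": 0,"tz": 0,"yaw": 0,"grip": 0.6},{"tx": 0,"ty": 0,"tz": -3,"yaw": 0,"grip": 0.6}])

```text
time: 31.9
tcp_pos: [0.4898, 0.315, 0.1349]
tcp_rot: [[0.998, -0.061, -0.006], [-0.061, -0.998, -0.004], [-0.006, 0.005, -1.0]]
contact_force: [0.2, -1.0, -0.3]
gripper_width: 0.0548
gripper_force: 0.0
```

step_arm(increments=[{"tx": -0.3,"ty": 0,"tz": -4,"yaw": 0,"grip": 0.7},{"tx": -0.3,"ty": 2,"tz": -7.5,"yaw": 0,"grip": 0.7},{"tx": -0.3,"ty": 6,"tz": -8,"yaw": 0,"grip": 0.7},{"tx": -0.3,"ty": 10,"tz": -8,"yaw": 0,"grip": 0.7},{"tx": -0.3,"ty": 14,"tz": -8,"yaw": 0,"grip": 0.7}])

```text
time: 32.32
tcp_pos: [0.4817, 0.1772, 0.2207]
tcp_rot: [[0.998, -0.059, 0.005], [-0.059, -0.998, 0.001], [0.005, -0.001, -1.0]]
contact_force: [1.7, -0.8, -0.9]
gripper_width: 0.0639
gripper_force: 0.0
```

step_arm(increments=[{"tx": 2,"ty": 3.5,"tz": 0,"yaw": -4,"grip": 0.7},{"tx": 4,"ty": 7,"tz": 0,"yaw": -8,"grip": 0.7},{"tx": 6,"ty": 10,"tz": 0,"yaw": -12,"grip": 0.7},{"tx": 9,"ty": 12,"tz": 1,"yaw": -15,"grip": 0.7},{"tx": 12,"ty": 14,"tz": 2,"yaw": -15,"grip": 0.7}])

```text
time: 32.73
tcp_pos: [0.594, 0.0282, 0.2004]
tcp_rot: [[0.98, 0.2, 0.004], [0.2, -0.98, -0.001], [0.004, 0.002, -1.0]]
contact_force: [0.1, 0.6, -0.2]
gripper_width: 0.0644
gripper_force: 0.0
```

```bash
python3 - <<'E'
from h import *
print(rel((.655,.006,.105),-78)); s=snap('top')
for m,c,n in blobs(s,'off'): 
    if abs(c-[254.2,128.9]).max()<25: w=p2w(s,[c],.026)[0]; print(c,n,fit(s,m,.07,.034,0,.026,w[:2]))
E
```

```text
(array([5.5, 3.4, 9.6]), np.float64(-0.4))
```

```bash
python3 - <<'E'
from h import *
s=snap('wrist'); up(s['pixels'],'w7.png')
import json; json.dump({k:np.array(s[k]).tolist() for k in s if k!='pixels'},open('w7.json','w'))
print(status.get_state()['joint_pos'])
E
```

```text
[ 0.22003721  0.42916471 -0.39726386  1.72300114  0.19224572  1.02675662
 -1.62346338]
```

View pics/w7.png

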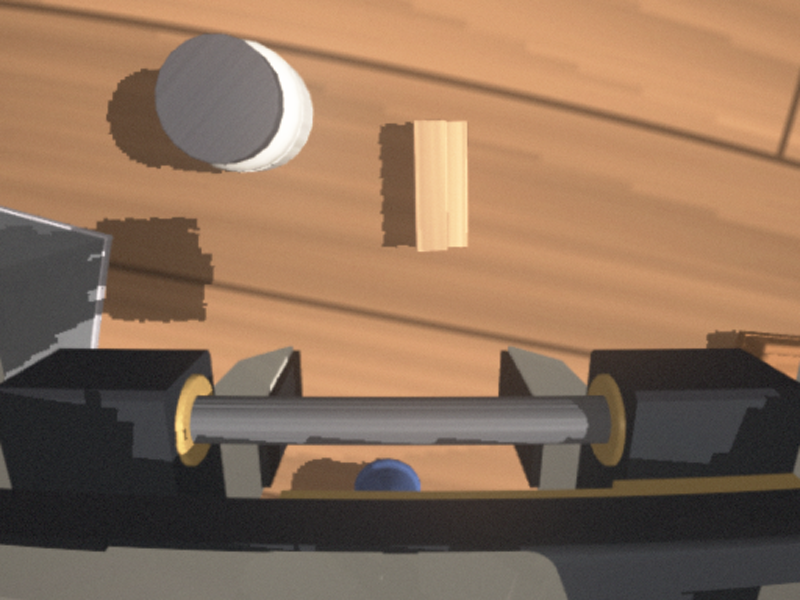

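```bash
python3 - <<'E'
from h import *
import json
s=json.load(open('w7.json'))
a=p2w(s,np.array([(414,121),(417,250),(448,121),(448,250),(467,121),(467,247)])*.64,np.array([.026]*4+[.014]*2)); print(a.round(4))
print('pot',p2w(s,np.array([(221,98)])*.64,.085))
E
```

```text
[[ 0.6895  0.0294  0.026 ]
 [ 0.613   0.0121  0.026 ]
 [ 0.6935  0.0094  0.026 ]
 [ 0.6168 -0.0071  0.026 ]
 [ 0.6969 -0.0031  0.014 ]
 [ 0.6194 -0.0205  0.014 ]]
pot [[0.67840813 0.12590541 0.085     ]]
```

The offcut corners come out as an 80 × 34 mm piece with its centre at (0.655, 0.005) and yaw 12.7°, as predicted. The glue pot at (221,98) is close to where the hand's left end would be, so I'll grip the near half, biased away from the pot.

```bash
python3 - <<'E'
from h import *
print(rel((.632,-.009,.1),-77.3))
E
```

```text
(array([3. , 3.9, 9.7]), np.float64(-1.7))
```

step_arm(increments=[{"tx": 1,"ty": 3,"tz": 2,"yaw": -1.2,"grip": 0.7},{"tx": 2,"ty": 3.9,"tz": 4,"yaw": -1.2,"grip": 0.7},{"tx": 3,"ty": 3.9,"tz": 7,"yaw": -1.2,"grip": 0.7},{"tx": 3,"ty": 3.9,"tz": 9,"yaw": -1.2,"grip": 0.7},{"tx": 3,"ty": 3.9,"tz": 9.7,"yaw": -1.2,"grip": 0.7}])

```text
time: 33.25
tcp_pos: [0.6274, -0.0011, 0.0987]
tcp_rot: [[0.975, 0.22, -0.004], [0.22, -0.976, 0.001], [-0.004, -0.001, -1.0]]
contact_force: [-0.2, -0.1, 0.0]
gripper_width: 0.0641
gripper_force: 0.0
```

step_arm(increments=[{"tx": 0,"ty": 0,"tz": 0,"yaw": 0,"grip": 0.7},{"tx": 0,"ty": 0,"tz": 0,"yaw": 0,"grip": 0.7},{"tx": 0,"ty": 0,"tz": 0,"yaw": 0,"grip": 0.7},{"tx": 0,"ty": 0,"tz": 0,"yaw": 0,"grip": 0.7},{"tx": 0,"ty": 0,"tz": 0,"yaw": 0,"grip": 0.7}])

```text
time: 33.67
tcp_pos: [0.6303, -0.0013, 0.1031]
tcp_rot: [[0.975, 0.22, 0.003], [0.22, -0.975, -0.0], [0.003, 0.001, -1.0]]
contact_force: [-0.1, 0.5, -0.1]
gripper_width: 0.0638
gripper_force: 0.0
```

```bash
python3 - <<'E'
from h import *
print(rel((.632,-.009,.008),-77.3))
E
```

```text
(array([-0. ,  0.8,  9.5]), np.float64(0.0))
```

step_arm(increments=[{"tx": 0,"ty": 0.8,"tz": 2,"yaw": 0,"grip": 0.7},{"tx": 0,"ty": 0.8,"tz": 5,"yaw": 0,"grip": 0.7},{"tx": 0,"ty": 0.8,"tz": 7.5,"yaw": 0,"grip": 0.7},{"tx": 0,"ty": 0.8,"tz": 9,"yaw": 0,"grip": 0.7},{"tx": 0,"ty": 0.8,"tz": 9.5,"yaw": 0,"grip": 0.7}])

```text
time: 34.08
tcp_pos: [0.6292, -0.0092, 0.0041]
tcp_rot: [[0.975, 0.22, -0.004], [0.22, -0.975, -0.0], [-0.004, -0.001, -1.0]]
contact_force: [0.7, -0.0, -0.6]
gripper_width: 0.0641
gripper_force: 0.0
```

step_arm(increments=[{"tx": 0,"ty": 0,"tz": 0,"yaw": 0,"grip": 0},{"tx": 0,"ty": 0,"tz": 0,"yaw": 0,"grip": 0},{"tx": 0,"ty": 0,"tz": 0,"yaw": 0,"grip": 0},{"tx": 0,"ty": 0,"tz": 0,"yaw": 0,"grip": 0},{"tx": 0,"ty": 0,"tz": 0,"yaw": 0,"grip": 0}])

```text
time: 34.5
tcp_pos: [0.6322, -0.009, 0.0077]
tcp_rot: [[0.975, 0.22, 0.002], [0.22, -0.975, 0.0], [0.002, 0.0, -1.0]]
contact_force: [0.7, 0.3, 1.7]
gripper_width: 0.0355
gripper_force: 3.6
```

step_arm(increments=[{"tx": 0,"ty": 0,"tz": 0,"yaw": 0,"grip": 0},{"tx": 0,"ty": 0,"tz": 0,"yaw": 0,"grip": 0},{"tx": 0,"ty": 0,"tz": 0,"yaw": 0,"grip": 0},{"tx": 0,"ty": 0,"tz": 0,"yaw": 0,"grip": 0},{"tx": 0,"ty": 0,"tz": 0,"yaw": 0,"grip": 0}])

```text
time: 34.92
tcp_pos: [0.6321, -0.0089, 0.0077]
tcp_rot: [[0.975, 0.22, 0.002], [0.22, -0.975, 0.0], [0.002, 0.0, -1.0]]
contact_force: [-1.2, 0.9, 6.9]
gripper_width: 0.0343
gripper_force: 28.8
```

step_arm(increments=[{"tx": 0,"ty": 0,"tz": -3,"yaw": 0,"grip": 0},{"tx": 0,"ty": 0,"tz": -7,"yaw": 0,"grip": 0},{"tx": -1,"ty": 0,"tz": -11,"yaw": 0,"grip": 0},{"tx": -4,"ty": 0,"tz": -14,"yaw": 0,"grip": 0},{"tx": -7,"ty": 0,"tz": -16,"yaw": 0,"grip": 0}])

```text
time: 35.33
tcp_pos: [0.5646, -0.0241, 0.1698]
tcp_rot: [[0.975, 0.221, 0.006], [0.221, -0.975, 0.0], [0.005, 0.001, -1.0]]
contact_force: [-0.8, 0.5, 0.1]
gripper_width: 0.0339
gripper_force: 28.8
```

```bash
python3 - <<'E'
from h import *
print(rel((.465,.345,.23),-93.5))
E
```

```text
(array([ -1.5, -38.2,  -6.1]), np.float64(16.3))
```

step_arm(increments=[{"tx": 0,"ty": -3,"tz": -2,"yaw": 5,"grip": 0},{"tx": 0,"ty": -6.5,"tz": -4,"yaw": 10,"grip": 0},{"tx": -0.3,"ty": -10,"tz": -6,"yaw": 16.3,"grip": 0},{"tx": -0.5,"ty": -14,"tz": -6,"yaw": 16.3,"grip": 0},{"tx": -0.7,"ty": -18,"tz": -6,"yaw": 16.3,"grip": 0}])

```text
time: 35.75
tcp_pos: [0.5169, 0.1506, 0.2285]
tcp_rot: [[0.998, -0.065, 0.004], [-0.065, -0.998, 0.0], [0.004, -0.0, -1.0]]
contact_force: [1.4, 0.7, -0.8]
gripper_width: 0.0341
gripper_force: 28.8
```

step_arm(increments=[{"tx": -2,"ty": -3.6,"tz": 0,"yaw": 0,"grip": 0},{"tx": -4,"ty": -7,"tz": 0,"yaw": 0,"grip": 0},{"tx": -6,"ty": -10.5,"tz": 0,"yaw": 0,"grip": 0},{"tx": -6.5,"ty": -14.5,"tz": 0,"yaw": 0,"grip": 0},{"tx": -6.5,"ty": -18.5,"tz": 0,"yaw": 0,"grip": 0}])

```text
time: 36.17
tcp_pos: [0.4611, 0.3397, 0.2269]
tcp_rot: [[0.998, -0.061, 0.0], [-0.061, -0.998, -0.001], [0.001, 0.001, -1.0]]
contact_force: [0.8, -0.3, 0.1]
gripper_width: 0.0348
gripper_force: 28.8
```

step_arm(increments=[{"tx": 0,"ty": -0.5,"tz": 3,"yaw": 0,"grip": 0},{"tx": 0,"ty": -0.5,"tz": 6,"yaw": 0,"grip": 0},{"tx": 0,"ty": -0.5,"tz": 9,"yaw": 0,"grip": 0},{"tx": 0,"ty": -0.5,"tz": 11,"yaw": 0,"grip": 0},{"tx": 0,"ty": -0.5,"tz": 11.5,"yaw": 0,"grip": 0}])

```text
time: 36.58
tcp_pos: [0.461, 0.3411, 0.1075]
tcp_rot: [[0.998, -0.062, -0.005], [-0.062, -0.998, -0.004], [-0.005, 0.005, -1.0]]
contact_force: [-0.2, -0.5, -0.5]
gripper_width: 0.0343
gripper_force: 28.8
```

step_arm(increments=[{"tx": 0,"ty": 0,"tz": 0,"yaw": 0,"grip": 0.6},{"tx": 0,"ty": 0,"tz": 0,"yaw": 0,"grip": 0.6},{"tx": 0,"ty": 0,"tz": 0,"yaw": 0,"grip": 0.6},{"tx": 0,"ty": 0,"tz": 0,"yaw": 0,"grip": 0.6},{"tx": 0,"ty": 0,"tz": -3,"yaw": 0,"grip": 0.6}])

```text
time: 37.0
tcp_pos: [0.4611, 0.3407, 0.1381]
tcp_rot: [[0.998, -0.063, -0.006], [-0.063, -0.998, -0.004], [-0.006, 0.005, -1.0]]
contact_force: [-0.1, -0.3, 0.6]
gripper_width: 0.0549
gripper_force: 0.0
```

step_arm(increments=[{"tx": 0,"ty": 0,"tz": -4,"yaw": 0,"grip": 0},{"tx": 0,"ty": 2,"tz": -8,"yaw": 0,"grip": 0},{"tx": 0,"ty": 6,"tz": -11,"yaw": 0,"grip": 0},{"tx": 0,"ty": 10,"tz": -13,"yaw": 0,"grip": 0},{"tx": 0,"ty": 14,"tz": -15,"yaw": 0,"grip": 0}])

```text
time: 37.42
tcp_pos: [0.4559, 0.2183, 0.2868]
tcp_rot: [[0.998, -0.061, 0.004], [-0.061, -0.998, 0.002], [0.004, -0.002, -1.0]]
contact_force: [0.5, -1.9, -0.3]
gripper_width: 0.0263
gripper_force: 0.0
```

step_arm(increments=[{"tx": 0,"ty": 4,"tz": 0,"yaw": 0,"grip": 0},{"tx": 0,"ty": 8,"tz": 0,"yaw": 0,"grip": 0},{"tx": 0,"ty": 12,"tz": 0,"yaw": 0,"grip": 0},{"tx": 0,"ty": 16,"tz": 0,"yaw": 0,"grip": 0},{"tx": 0,"ty": 20,"tz": 0,"yaw": 0,"grip": 0}])

```text
time: 37.83
tcp_pos: [0.443, 0.0171, 0.2853]
tcp_rot: [[0.998, -0.062, 0.004], [-0.062, -0.998, -0.0], [0.004, 0.0, -1.0]]
contact_force: [1.2, -1.0, 0.2]
gripper_width: 0.0003
gripper_force: 0.0
```

```bash
python3 - <<'E'
from h import *
s=snap('top'); p=s['pixels'][80:235,60:400]
cv2.imwrite('pics/t4.png',cv2.cvtColor(cv2.resize(p,None,fx=2.35,fy=2.35,interpolation=cv2.INTER_CUBIC),cv2.COLOR_RGB2BGR)); print(status.get_state()['tcp_pos'])
E
```

```text
[0.44239586 0.00794241 0.28492196]
```

View pics/t4.png

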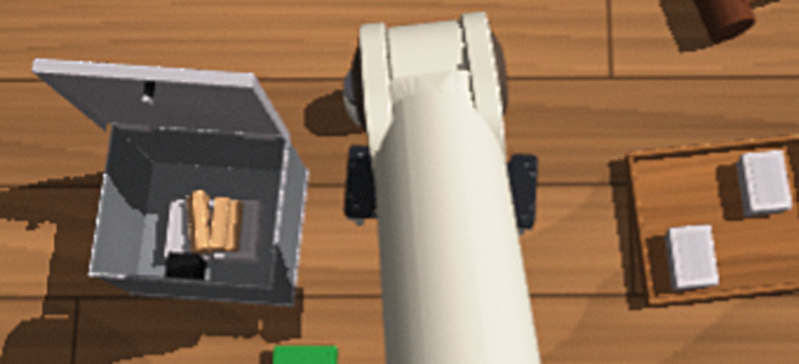

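The top picture shows both offcuts at (200,222) and (225,222) lying on the empty tins in the bin. Both full tins sit flat in the tray at (765,182) and (692,257). Now I'll close the lid from behind.

step_arm(increments=[{"tx": 2.4,"ty": 0,"tz": -2.4,"yaw": 0,"grip": 0},{"tx": 4.8,"ty": 0,"tz": -4.8,"yaw": 0,"grip": 0},{"tx": 7.2,"ty": 0,"tz": -7.2,"yaw": 0,"grip": 0},{"tx": 9.6,"ty": 0,"tz": -9.6,"yaw": 0,"grip": 0},{"tx": 12,"ty": 0,"tz": -11.5,"yaw": 0,"grip": 0}])

```text
time: 38.3
tcp_pos: [0.5643, 0.0115, 0.4023]
tcp_rot: [[0.998, -0.063, 0.004], [-0.063, -0.998, -0.0], [0.004, -0.0, -1.0]]
contact_force: [0.5, -0.1, 0.1]
gripper_width: 0.0006
gripper_force: 0.0
```

step_arm(increments=[{"tx": 3,"ty": 0,"tz": 0,"yaw": 0,"grip": 0},{"tx": 6,"ty": -2,"tz": 0,"yaw": 0,"grip": 0},{"tx": 9,"ty": -4,"tz": 0,"yaw": 0,"grip": 0},{"tx": 10,"ty": -7,"tz": 0,"yaw": 0,"grip": 0},{"tx": 10,"ty": -10,"tz": 0,"yaw": 0,"grip": 0}])

```text
time: 38.72
tcp_pos: [0.6712, 0.1045, 0.3982]
tcp_rot: [[0.998, -0.066, 0.001], [-0.066, -0.998, 0.0], [0.001, -0.0, -1.0]]
contact_force: [-0.7, -0.1, 1.0]
gripper_width: 0.0005
gripper_force: 0.0
```

```bash
python3 - <<'E'
from h import *
print(rel((.65,.331,.41),-93.5),status.get_state()['tcp_pos'])
E
```

```text
(array([ -3.6, -22.5,  -1.2]), np.float64(-0.3)) [0.67119622 0.10449177 0.39824845]
```

step_arm(increments=[{"tx": 0,"ty": -4,"tz": -1,"yaw": 0,"grip": 0},{"tx": 0,"ty": -8,"tz": -1,"yaw": 0,"grip": 0},{"tx": -1,"ty": -12,"tz": -1,"yaw": 0,"grip": 0},{"tx": -2,"ty": -16,"tz": -1,"yaw": 0,"grip": 0},{"tx": -3,"ty": -20,"tz": -1,"yaw": 0,"grip": 0}])

```text
time: 39.13
tcp_pos: [0.6509, 0.3085, 0.41]
tcp_rot: [[0.998, -0.063, 0.002], [-0.063, -0.998, 0.001], [0.002, -0.001, -1.0]]
contact_force: [1.5, -0.1, -0.1]
gripper_width: 0.0003
gripper_force: 0.0
```

step_arm(increments=[{"tx": 0,"ty": -2.5,"tz": 1,"yaw": 0,"grip": 0},{"tx": 0,"ty": -2.5,"tz": 4,"yaw": 0,"grip": 0},{"tx": 0,"ty": -2.5,"tz": 7,"yaw": 0,"grip": 0},{"tx": 0,"ty": -2.5,"tz": 8.4,"yaw": 0,"grip": 0},{"tx": 0,"ty": -2.5,"tz": 8.4,"yaw": 0,"grip": 0}])

```text
time: 39.55
tcp_pos: [0.6511, 0.3306, 0.3206]
tcp_rot: [[0.998, -0.062, -0.006], [-0.062, -0.998, -0.003], [-0.006, 0.004, -1.0]]
contact_force: [-0.2, 0.5, -1.1]
gripper_width: 0.0009
gripper_force: 0.0
```

step_arm(increments=[{"tx": -1,"ty": 0,"tz": 0,"yaw": 0,"grip": 0},{"tx": -2,"ty": 0,"tz": 0,"yaw": 0,"grip": 0},{"tx": -3,"ty": 0,"tz": 0,"yaw": 0,"grip": 0},{"tx": -3.5,"ty": 0,"tz": 0,"yaw": 0,"grip": 0},{"tx": -3.5,"ty": 0,"tz": 0,"yaw": 0,"grip": 0}])

```text
time: 39.97
tcp_pos: [0.6176, 0.3346, 0.3273]
tcp_rot: [[0.998, -0.061, 0.003], [-0.061, -0.998, 0.002], [0.002, -0.002, -1.0]]
contact_force: [0.3, 0.8, 0.8]
gripper_width: 0.0001
gripper_force: 0.0
```

step_arm(increments=[{"tx": -2,"ty": 0,"tz": 0,"yaw": 0,"grip": 0},{"tx": -4,"ty": 0,"tz": 0.2,"yaw": 0,"grip": 0},{"tx": -6,"ty": 0,"tz": 0.7,"yaw": 0,"grip": 0},{"tx": -8,"ty": 0,"tz": 1.4,"yaw": 0,"grip": 0},{"tx": -10,"ty": 0,"tz": 2.2,"yaw": 0,"grip": 0}])

```text
time: 40.38
tcp_pos: [0.5194, 0.3402, 0.3045]
tcp_rot: [[0.998, -0.064, 0.004], [-0.064, -0.998, 0.002], [0.004, -0.002, -1.0]]
contact_force: [1.9, 0.8, -0.6]
gripper_width: 0.0006
gripper_force: 0.7
```

step_arm(increments=[{"tx": -1.3,"ty": 0,"tz": 0.9,"yaw": 0,"grip": 0},{"tx": -2.5,"ty": 0,"tz": 1.7,"yaw": 0,"grip": 0},{"tx": -3.5,"ty": 0,"tz": 2.5,"yaw": 0,"grip": 0},{"tx": -5,"ty": 0,"tz": 4.1,"yaw": 0,"grip": 0},{"tx": -6.3,"ty": 0,"tz": 5.8,"yaw": 0,"grip": 0}])

```text
time: 40.8
tcp_pos: [0.4571, 0.3448, 0.2466]
tcp_rot: [[0.998, -0.063, 0.005], [-0.064, -0.998, 0.003], [0.005, -0.003, -1.0]]
contact_force: [1.1, 1.1, 1.8]
gripper_width: 0.0005
gripper_force: 0.8
```

```bash
python3 - <<'E'
from h import *
s=snap('scene'); cv2.imwrite('pics/s5.png',cv2.cvtColor(s['pixels'],cv2.COLOR_RGB2BGR))
st=status.get_state(); print(st['tcp_pos'],st['contact_force'],rel((.436,.3435,.2075)))
E
```

```text
[0.45231218 0.34394388 0.24243295] [-3.15336729 -0.94023495 -3.92419767] (array([-1.6,  0.1,  3.5]), None)
```

step_arm(increments=[{"tx": -0.6,"ty": 0,"tz": 1.2,"yaw": 0,"grip": 0},{"tx": -1.2,"ty": 0,"tz": 2.4,"yaw": 0,"grip": 0},{"tx": -1.8,"ty": 0,"tz": 3.9,"yaw": 0,"grip": 0},{"tx": -2.1,"ty": 0,"tz": 5,"yaw": 0,"grip": 0},{"tx": -2.5,"ty": 0,"tz": 5.9,"yaw": 0,"grip": 0}])

```text
time: 41.27
tcp_pos: [0.4319, 0.3456, 0.1858]
tcp_rot: [[0.998, -0.063, 0.002], [-0.063, -0.998, 0.001], [0.002, -0.001, -1.0]]
contact_force: [1.0, -0.2, 0.6]
gripper_width: 0.0004
gripper_force: 0.8
```

step_arm(increments=[{"tx": -0.3,"ty": 0,"tz": 0.5,"yaw": 0,"grip": 0},{"tx": -0.6,"ty": 0,"tz": 1,"yaw": 0,"grip": 0},{"tx": -0.9,"ty": 0,"tz": 1.5,"yaw": 0,"grip": 0},{"tx": -1,"ty": 0,"tz": 2,"yaw": 0,"grip": 0},{"tx": -1,"ty": 0,"tz": 2.3,"yaw": 0,"grip": 0}])

```text
time: 41.68
tcp_pos: [0.4203, 0.3462, 0.1624]
tcp_rot: [[0.998, -0.062, 0.0], [-0.062, -0.998, 0.0], [0.0, -0.0, -1.0]]
contact_force: [-0.0, -0.3, 2.0]
gripper_width: 0.0005
gripper_force: 0.8
```

```bash
python3 - <<'E'
from h import *
st=status.get_state(); print(st['tcp_pos'],st['contact_force'],st['gripper_force'])
E
```

```text
[0.42031544 0.34624119 0.16236408] [-0.04925087 -0.27247066  2.01293413] 0.8044317598978523
```

step_arm(increments=[{"tx": 0,"ty": 0,"tz": 0.2,"yaw": 0,"grip": 0},{"tx": 0,"ty": 0,"tz": 0.4,"yaw": 0,"grip": 0},{"tx": 0,"ty": 0,"tz": 0.6,"yaw": 0,"grip": 0},{"tx": 0,"ty": 0,"tz": 0.7,"yaw": 0,"grip": 0},{"tx": 0,"ty": 0,"tz": 0.8,"yaw": 0,"grip": 0}])

```text
time: 42.1
tcp_pos: [0.4204, 0.3463, 0.1555]
tcp_rot: [[0.998, -0.062, 0.0], [-0.062, -0.998, 0.0], [0.0, -0.0, -1.0]]
contact_force: [-2.6, -1.5, 12.9]
gripper_width: 0.0007
gripper_force: 6.3
```

step_arm(increments=[{"tx": 0,"ty": 0,"tz": 0.1,"yaw": 0,"grip": 0},{"tx": 0,"ty": 0,"tz": 0.1,"yaw": 0,"grip": 0},{"tx": 0,"ty": 0,"tz": 0.1,"yaw": 0,"grip": 0},{"tx": 0,"ty": 0,"tz": 0.1,"yaw": 0,"grip": 0},{"tx": 0,"ty": 0,"tz": 0.1,"yaw": 0,"grip": 0}])

```text
time: 42.52
tcp_pos: [0.4205, 0.3463, 0.1552]
tcp_rot: [[0.998, -0.062, 0.001], [-0.062, -0.998, 0.0], [0.001, -0.0, -1.0]]
contact_force: [-3.8, -1.9, 13.4]
gripper_width: 0.0006
gripper_force: 6.9
```

At the stop (13 N). I'll release straight up and move aside.

step_arm(increments=[{"tx": 0,"ty": 0,"tz": -0.5,"yaw": 0,"grip": 0},{"tx": 0,"ty": 0,"tz": -2,"yaw": 0,"grip": 0},{"tx": 0,"ty": 0,"tz": -5,"yaw": 0,"grip": 0},{"tx": 0,"ty": 3,"tz": -8,"yaw": 0,"grip": 0},{"tx": 0,"ty": 6,"tz": -10,"yaw": 0,"grip": 0}])

```text
time: 42.93
tcp_pos: [0.4164, 0.2876, 0.2554]
tcp_rot: [[0.998, -0.059, 0.001], [-0.059, -0.998, 0.002], [0.001, -0.002, -1.0]]
contact_force: [1.3, -0.4, 0.6]
gripper_width: 0.0007
gripper_force: 0.0
```

step_arm(increments=[{"tx": 0,"ty": 4,"tz": 0,"yaw": 0,"grip": 0},{"tx": 0,"ty": 8,"tz": 0,"yaw": 0,"grip": 0},{"tx": 0,"ty": 12,"tz": 0,"yaw": 0,"grip": 0},{"tx": 0,"ty": 16,"tz": 0,"yaw": 0,"grip": 0},{"tx": 0,"ty": 20,"tz": 0,"yaw": 0,"grip": 0}])

```text
time: 43.35
tcp_pos: [0.4033, 0.0845, 0.2535]
tcp_rot: [[0.998, -0.062, -0.0], [-0.062, -0.998, -0.0], [-0.0, 0.0, -1.0]]
contact_force: [0.8, -0.3, -0.5]
gripper_width: 0.0006
gripper_force: 0.0
```

step_arm(increments=[{"tx": 0,"ty": 4,"tz": 0,"yaw": 0,"grip": 0},{"tx": 0,"ty": 8,"tz": 0,"yaw": 0,"grip": 0},{"tx": 0,"ty": 12,"tz": 0,"yaw": 0,"grip": 0},{"tx": 0,"ty": 16,"tz": 0,"yaw": 0,"grip": 0},{"tx": 0,"ty": 16,"tz": 0,"yaw": 0,"grip": 0}])

```text
time: 43.77
tcp_pos: [0.3927, -0.0807, 0.2535]
tcp_rot: [[0.997, -0.073, -0.001], [-0.073, -0.997, -0.003], [-0.0, 0.003, -1.0]]
contact_force: [-0.8, -0.3, 0.7]
gripper_width: 0.0005
gripper_force: 0.0
```

```bash
python3 - <<'E'
from h import *
s=snap('top','tend.png'); a=cv2.imread('pics/top0.png').astype(int); b=cv2.imread('pics/tend.png').astype(int)
d=abs(a-b).sum(2)>60
print('changed bin %',d[125:215,70:195].mean(),'spool px',d[185:205,248:267].mean(),'pot',d[105:137,203:232].mean(),'green',d[226:247,175:204].mean())
s=snap('scene','send.png'); a=cv2.imread('pics/scene0.png').astype(int); b=cv2.imread('pics/send.png').astype(int)
d=abs(a-b).sum(2)>60; print('scene bin',d[90:195,298:405].mean(),'lid-open region',d[60:90,370:430].mean())
print('spool',d[190:218,240:262].mean(),'pot',d[212:250,333:368].mean())
for m,c,n in blobs(snap('top'),'tin',(325,130,425,215)): print(c,n)
E
```

```text
changed bin % 0.005333333333333333 spool px 0.5578947368421052 pot 0.0 green 0.47126436781609193
scene bin 0.07085002225189141 lid-open region 0.0
spool 0.0 pot 0.0
[325.43478261 147.04347826] 69
[385.90950226 156.72171946] 442
[354.81759657 188.70600858] 466
```

```bash
python3 -c "
from workcell import env; print(env.close_job())"
```

```text
the job is handed in; nothing more can be done
None
```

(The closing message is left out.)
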